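Offer the visitor the mandarin

TASK

Offer the visitor the mandarin in the wooden dish. The headset has been left standing over the dish's handle, so first hang it over the bar of its stand and let go of it; then take the dish by its handle, lift it a hand's breadth (80 mm) or more clear of the desk before turning it, and swing it through a quarter turn in the air until the handle points straight back to your side of the desk and the bowl straight across to the visitor's side, level all the way so that the mandarin never rolls from the middle. Finish while still holding the dish there by the handle, steady, the dish resting on nothing and the mandarin come to rest in it, and leave the other things on the desk where they are.

Things in the scene. Friction and masses are not known exactly. Their poses are not given: they have to be found in the camera images.
- dish: Dark round wooden dish, 154 mm across, 32 mm high, 0.17 kg, with a shallow well (slope 6 degrees in the middle 80 mm, 28 beyond) and one straight handle along its own -x. Origin: centre of the underside, z up. At the start the handle points to the robot's right (-y) within about 20 degrees; at the end the dish's x axis must point along world +x, handle to -x.
- handle (a point): Place to grip the dish: mid-handle, dish frame (-0.110, 0, 0.0255). The handle is a bar 20 mm wide (dish y) and 15 mm thick, from 75 to 192 mm from the dish's centre, its underside 18 mm above the dish's, free below. Fingers close along the dish's y. Dish and mandarin weigh about 0.25 N m about this grip: grip firmly (about 80 N).
- mandarin: Mandarin, an orange ball 56 mm in diameter, 0.085 kg, lying loose in the middle of the dish. Origin: its centre, 38 mm above the dish's underside. It rolls out of the middle if the dish tilts or is jerked.
- headset: Black rigid headset, 164 mm wide, 155 mm high, 0.18 kg, standing upright on its two ear cups astride the dish's handle, about 125 mm from the dish's centre. Origin: centre of the underside, midway between the cups, z up. The arch spans its own x. Cups: 50 to 82 mm either side of the centre, 56 mm deep, 62 mm high.
- crown (a point): Middle of the underside of the headset's flat crown (headset frame 0, 0, 0.133), which rests on the bar when it hangs. The crown is a block 64 mm long (headset x), 26 mm deep (headset y), 133 to 155 mm above the headset's origin: grip it from above with the fingers closing along the headset's y.
- stand: Aluminium headset stand, fixed, on the left or right of the desk, turned up to 30 degrees: round foot 110 mm across, 10 mm thick, post 12 mm thick, T bar 14 mm thick and 110 mm long along its own y with rubber ball ends 18 mm thick. Origin: centre of the foot's underside.
- bar (a point): Middle of the top of the stand's bar, 155 mm above the desk. The headset hangs astride the bar, one cup on each side of it, the headset's y along the bar (stand y, either way round): lower it from above, cups' undersides starting higher than 160 mm.
- visitor (a point): A fixed point on the desk top straight ahead of the robot, 700 mm from its base, towards the visitor (blue chair beyond the far edge); its x axis points along world +x, straight across the desk away from the robot.
- drawers: Bystander: red plastic unit of four small drawers, 160 x 105 x 150 mm high, fixed; stands on the side of the desk that the stand does not. Origin: centre of the underside.
- mug: Bystander: white mug, 80 mm across and 92 mm high, loose, beyond the dish. Origin: centre of the underside.
- stapler: Bystander: blue and black stapler, 135 mm long, 48 mm high, loose, beyond the dish's handle. Origin: centre of the underside.
- notes: Bystander: block of note paper, 76 x 76 x 24 mm, loose, on the robot's side of the dish. Origin: centre of the underside.
- tape: Bystander: black tape dispenser, 125 x 52 x 78 mm high, loose, on the robot's side of the drawer unit. Origin: centre of the underside.
Not all that is in view belongs to the job. What is meant by the mandarin is not pink or turquoise, and is the smaller of those in its own colour.

How it is judged:
By the outcome, as a careful person would: the job done as asked, in the order asked, and still so for the second after the job is handed in, while the arm keeps its last pose, push and grip.
It also fails if it takes over 69 s, if anything falls off the work surface, if the arm or the gripper's body presses on something with over 40 N, if the wrist force passes 120 N, or if a joint passes its speed limit or range.

ROBOT

A 7-joint arm with a two-finger parallel gripper is mounted at the origin on the work surface. World frame = base frame: x ahead of the robot, y to its left, z up, the work surface at z = 0. Lengths are in m, angles in rad, forces in N, time in s.
With the tool pointing down it reaches from about 0.4 to 0.875 m from the base axis. Payload 19.3 kg.
Tool frame: the origin (TCP) lies at the very end of the fingers, on their centre line; the grasp point (between the pads) lies bot.tcp_to_grasp behind it (bot.tcp_to_grasp is the distance from the TCP to the grasp point, in m); z points along the fingers, y is the direction in which the jaws open and shut (so a half turn about z gives the same grasp; the last joint's range is limited). The gripper opens to 85 mm and grips with 20 to 120 N. Pads are 22 mm wide; open, the fingers measure 114 mm over their backs; the gripper's body (76 mm by 85 mm) begins 54 mm behind the grasp point. The pads swing forward as they close: fully open they stand 13 mm farther back than shut.
Start: joints at [1.134, 0.521, -0.036, 1.599, 0.021, 1.021, -0.113], TCP at [0.224, -0.583, 0.205] pointing down, gripper open.
Joint ranges: [-2.91, 2.91], [-0.3, 2.13], [-1.5, 1.42], [0.17, 2.43], [-1.26, 4.41], [0.16, 1.93], [-2.52, 2.52]. Speed limits (rad/s): [1.89, 1.89, 2.39, 2.39, 3.01, 3.01, 3.01].

INTERFACE

Orientations are given as [roll, pitch, yaw] about the fixed x, y, z axes, in that order (R = Rz(yaw) Ry(pitch) Rx(roll)).
In Python, from workcell import bot gives the robot as it stands.
- The arm moves only by the tool servo_tool, never from a script. Its argument "targets" is a list of rows, each a list of 2 entries, a list of its own where there are three numbers: the shift along the tool's x, y, z in units of 0.05 m (1.0 is 0.05 m), then the turn about the tool's z in units of 5 degrees (1.0 is 5 degrees). A call has 1 to 12 rows; each row shifts and turns the commanded pose from where the row before left it, along the tool's axes as they then stand; what a row does not reach is not made up. A row lasts 1/8 s, in which the tool goes at most 62.5 mm and 10.7 degrees, less where a joint would pass 70% of its speed; a pose out of reach is approached as far as the arm can. A call with a number of a shift or a turn outside -1 to 1 is refused whole. A call with a gripper value outside its range is refused whole. "gripper" is the opening, from -1 (shut) to 1 (fully open), so that 0 is half open, set as the call begins (left out, the last holds). The fingers move at their own pace and stop on an object; "newtons" is the grip in N (left out, the last holds). Time passes only in rows, so rows that do not move let the fingers close. It gives the time, the measured TCP pose, the force and the opening at its end, in the units of the state.
- bot.observe(): the state, without advancing time (a new reading comes with each control period).
- bot.grab_frame(name): name is "side" or "top" or "wrist"; returns the picture (400x640x3 uint8, blue, green, red); there is no depth.
- bot.get_calibration(name): a dict with "fx", "fy", "cx", "cy" (pixels), "pose" (4x4, takes a point from camera to world coordinates). Camera axes: x right, y up, looking along -z (the intrinsics and any distortion apply to the point x, -y, -z); pixel columns grow to the right and rows downward; lengths in m; the calibration is good to about 2 mm. The wrist camera is an equidistant fisheye: a pixel r from the principal point sees the ray r / f radians off the axis. A picture is of the moment at which its call begins: read the wrist's pose just before it. get_calibration takes no time and is no camera call; for the wrist camera it gives the pose at the moment of the call.
- bot.job_done(): hands the job in, once; it reports no verdict.
The state is a dict: "clock": time; "qpos": joint angles; "qd": joint speeds; "joint_efforts": joint torques, N m; "position": TCP position; "tool_rot": TCP orientation; "force": force on the tool from outside, world axes, zero at the start; "moment": the same for the moment, N m; "grip_width": finger opening in m.
Only numpy, scipy, OpenCV 4.12 (cv2) and the standard library are available. Lean on these libraries where they do the work, as an engineer would, in place of code of your own. Each camera call takes 0.05 s, during which the arm holds its last target.

## Working session

There is one attempt and no reset: what is moved stays moved. The work goes in short steps, Python scripts to look and compute and a tool call to move; the robot and the scene stay as the last step left them, time stands still between calls to the robot, and variables do not carry over. Pictures are saved under pics/ and viewed, and the job is handed in when it is done.

Besides the shell and the picture viewer there is one more tool, called after ">>>" as a command line: name --argument value ..., lists and objects as JSON in quotes. servo_tool: Moves the arm, as the interface text tells. Its arguments: {"type":"object","properties":{"targets":{"type":"array","items":{"type":"array"}},"gripper":{"type":"number"},"newtons":{"type":"number"}},"required":["targets"]}

```bash
ls; mkdir -p pics
python3 - <<'E'
from workcell import bot
import cv2
for n in ("side","top","wrist"):
    c=bot.get_calibration(n); print(n,c)
    cv2.imwrite(f"pics/{n}0.png",bot.grab_frame(n))
print(bot.observe(),bot.tcp_to_grasp)
E
```

```text
pics
side {'fx': 505.90962421440696, 'fy': 505.90962421440696, 'cx': 314.2304926617782, 'cy': 195.32881588349622, 'pose': array([[-0.82911031,  0.376512  , -0.41329749, -0.04378097],
       [-0.55892419, -0.57593004,  0.59658053,  0.81520547],
       [-0.01341071,  0.72563304,  0.6879512 ,  1.09569902],
       [ 0.        ,  0.        ,  0.        ,  1.        ]])}
top {'fx': 461.87928056744136, 'fy': 461.87928056744136, 'cx': 315.0349328039141, 'cy': 198.25290125931818, 'pose': array([[-0.00637966,  0.99359346, -0.11283325,  0.34355363],
       [-0.99992855, -0.00747926, -0.0093247 , -0.02565701],
       [-0.01010887,  0.1127657 ,  0.99357018,  1.55544801],
       [ 0.        ,  0.        ,  0.        ,  1.        ]])}
wrist {'fx': 309.70691628693146, 'fy': 309.70691628693146, 'cx': 315.8354489421352, 'cy': 196.71080702573343, 'pose': array([[ 3.57486572e-01,  8.97354392e-01,  2.58763303e-01,
         2.89912397e-01],
       [-9.33918139e-01,  3.43642150e-01,  9.85240231e-02,
        -5.58987357e-01],
       [-5.11012762e-04, -2.76884757e-01,  9.60902997e-01,
         3.72549981e-01],
       [ 0.00000000e+00,  0.00000000e+00,  0.00000000e+00,
         1.00000000e+00]])}
{'clock': 0.15, 'qpos': array([ 1.13378608,  0.52186357, -0.03636076,  1.59986184,  0.02117166,
        1.02107323, -0.11278623]), 'qd': array([-0.00097244, -0.00052128, -0.00118173, -0.00172963,  0.00128947,
       -0.00074653, -0.00156636]), 'joint_efforts': array([ 1.88158534e-03, -9.27386999e+01,  1.98007420e+00, -3.70057690e+01,
        1.78012031e-02,  6.38738871e-03,  5.47010893e-05]), 'position': array([ 0.22405465, -0.58317822,  0.20447145]), 'tool_rot': array([-3.14076940e+00,  1.30021645e-05,  3.66825506e-01]), 'force': array([-0.49857782, -0.76995449, -0.13753195]), 'moment': array([-0.00308764, -0.048364  , -0.0028114 ]), 'grip_width': 0.08535367030037941} 0.0187
```

View pics/top0.png

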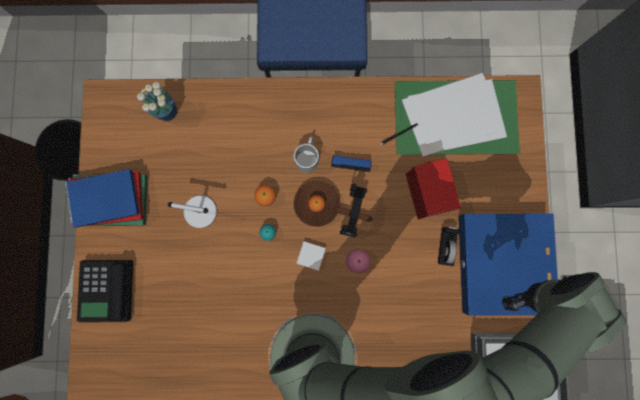

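View pics/side0.png

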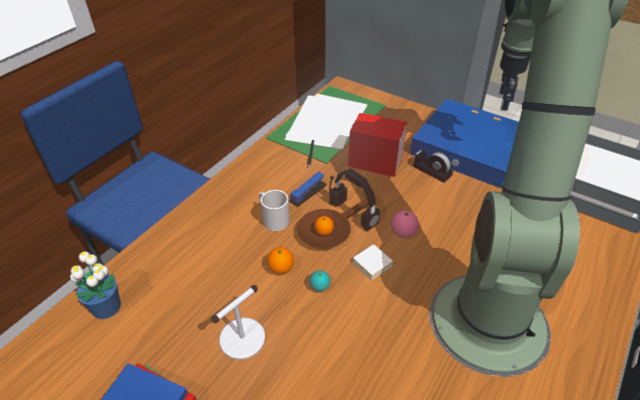

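View pics/wrist0.png

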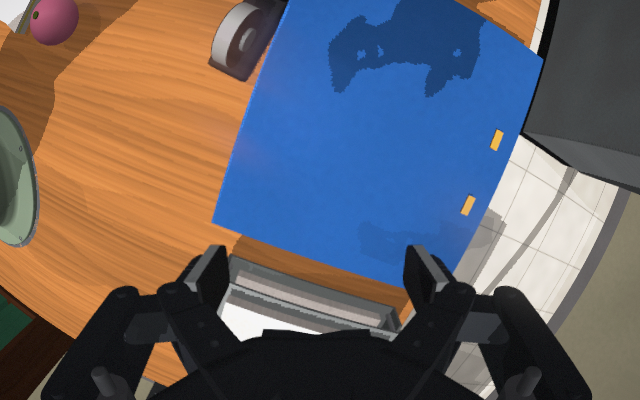

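The top view shows the stand's foot at about (200,212), its bar from (190,180) to (224,186), and the dish at (317,203) with the small mandarin in it. The headset is at about (354,212) and the handle end at about (370,218). I'll zoom in to measure.

Run:
```python
import cv2
t=cv2.imread("pics/top0.png"); s=cv2.imread("pics/side0.png")
cv2.imwrite("pics/tz1.png",cv2.resize(t[170:250,280:390],None,fx=7,fy=7,interpolation=cv2.INTER_CUBIC))
cv2.imwrite("pics/tz2.png",cv2.resize(t[165:235,155:245],None,fx=8,fy=8,interpolation=cv2.INTER_CUBIC))
cv2.imwrite("pics/sz1.png",cv2.resize(s[150:270,260:400],None,fx=5,fy=5,interpolation=cv2.INTER_CUBIC))
cv2.imwrite("pics/sz2.png",cv2.resize(s[270:370,200:290],None,fx=6,fy=6,interpolation=cv2.INTER_CUBIC))
```

```text
(no output)
```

View pics/tz1.png

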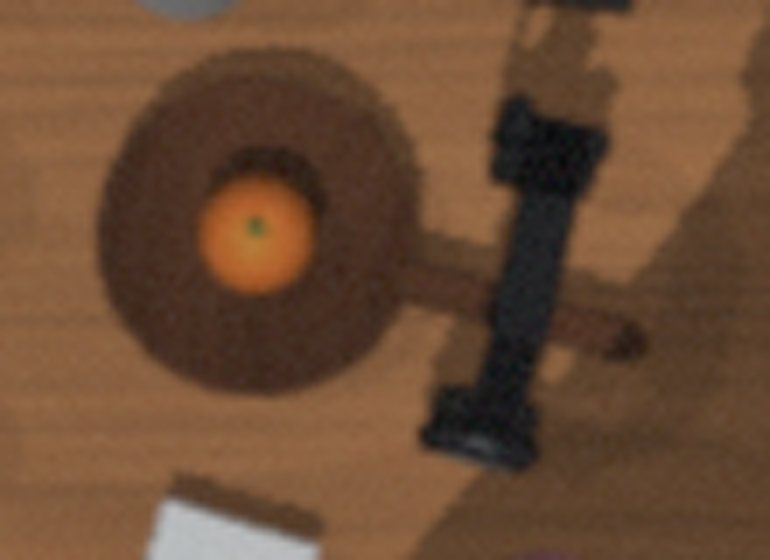

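View pics/tz2.png

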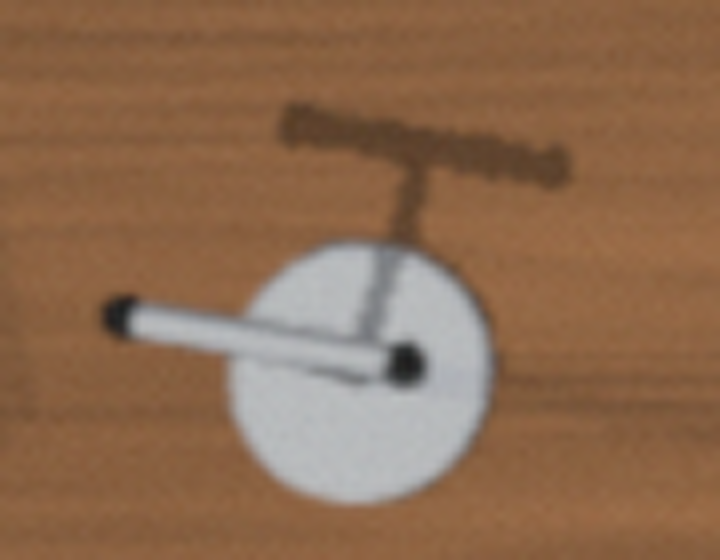

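View pics/sz1.png

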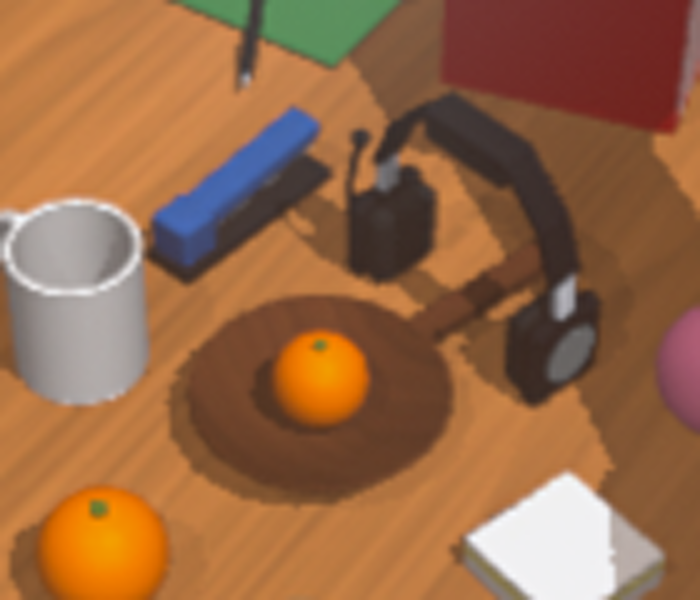

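View pics/sz2.png

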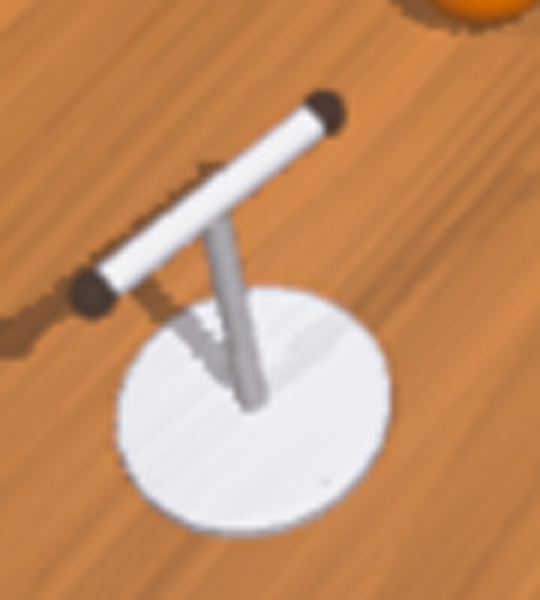

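Readings from the zoomed crops:
- **Bar's ball ends:** (170,204.5) and (205.6,210.6) in top; (215.5,318.8) and (253.8,288.7) in side.
- **Crown:** about (355,211) in top; block spans (347,170) to (363,181) in side.

Next I'll turn these into world coordinates.

```bash
cat > h.py <<'E'
import numpy as np, cv2
from workcell import bot
def ray(n,p,c=None):
    c=c or bot.get_calibration(n); T=np.array(c["pose"])
    x=(p[0]-c["cx"])/c["fx"]; y=(p[1]-c["cy"])/c["fy"]
    if n=="wrist":
        r=np.hypot(x,y); k=np.sin(r)/r if r>1e-9 else 1
        d=np.array([x*k,-y*k,-np.cos(r)])
    else: d=np.array([x,-y,-1.])
    return T[:3,3],T[:3,:3]@(d/np.linalg.norm(d))
def plane(n,p,z,c=None):
    o,d=ray(n,p,c); return o+d*(z-o[2])/d[2]
def tri(a,p,b,q):
    o1,d1=ray(a,p);o2,d2=ray(b,q)
    s=np.linalg.lstsq(np.c_[d1,-d2],o2-o1,rcond=None)[0]
    P=o1+d1*s[0];Q=o2+d2*s[1]; return (P+Q)/2,np.linalg.norm(P-Q)
E
python3 - <<'E'
from h import *
np.set_printoptions(precision=4,suppress=True)
z=lambda u,v,k,x0,y0:((u+.5)/k-.5+x0,(v+.5)/k-.5+y0)
E1=tri("top",z(121,316,8,155,165),"side",z(93,293,6,200,270))
E2=tri("top",z(405,365,8,155,165),"side",z(323,112,6,200,270))
print("bar ends",E1,E2)
d=E1[0]-E2[0];print("len",np.linalg.norm(d),"yaw bar",np.degrees(np.arctan2(d[1],d[0])),"mid",(E1[0]+E2[0])/2)
print("foot",plane("top",z(361,372,8,155,165),.01),plane("side",z(253,410,6,200,270),.01))
M=tri("top",z(257,236,7,280,170),"side",z(321,379,5,260,150));print("mandarin",M)
for zz in(.0,.032):print("dish c",plane("top",z(260,220,7,280,170),zz))
hw=[plane("top",z(*p,7,280,170),.033) for p in((400,280),(640,343))];print("handle",hw,np.degrees(np.arctan2(*(hw[0]-hw[1])[[1,0]])))
print("crown",plane("top",z(523,285,7,280,170),.155),plane("side",z(480,125,5,260,150),.155))
# cup bases in side
for p in((380,280),(545,402)):print("cupbase",plane("side",z(*p,5,260,150),0))
cs=[plane("top",z(*p,7,280,170),.062) for p in((548,150),(480,435))];print("cuptops",cs)
E
```

```text
bar ends (array([0.4886, 0.434 , 0.1484]), np.float64(0.0003991866523098278)) (array([0.4695, 0.3249, 0.1473]), np.float64(0.0006702132844684085))
len 0.11077081202421378 yaw bar 80.06215655646227 mid [0.479  0.3794 0.1478]
foot [0.4786 0.3773 0.01  ] [0.4755 0.3834 0.01  ]
mandarin (array([ 0.4997, -0.0153,  0.0358]), np.float64(0.0007517995324127835))
dish c [ 0.5108 -0.0167  0.    ]
dish c [ 0.5073 -0.0169  0.032 ]
handle [array([ 0.4782, -0.0828,  0.033 ]), array([ 0.4476, -0.1955,  0.033 ])] 74.80134336338317
crown [ 0.4649 -0.1316  0.155 ] [ 0.4712 -0.1349  0.155 ]
cupbase [ 0.5337 -0.1329  0.    ]
cupbase [ 0.3986 -0.0997  0.    ]
cuptops [array([ 0.5359, -0.1513,  0.062 ]), array([ 0.4037, -0.1177,  0.062 ])]
```

The bar checks out: length 110.8 mm, height 0.148, and the foot lies under it. Its middle is (0.479,0.379) along 80°. The headset is at about (0.467,-0.134) with its x axis at about -14.5°, and the dish yaw is about 75°. The dish handle at 125 mm predicts (0.467,-0.136) for the headset, which agrees. I'll move to hover over the headset.

>>> servo_tool --targets '[[[0.4,-0.35,-0.4],0],[[0.67,-0.57,-0.4],0],[[0.67,-0.57,-0.4],0],[[0.67,-0.57,-0.4],0],[[0.67,-0.57,-0.3],0],[[0.67,-0.57,-0.3],0],[[0.67,-0.57,0],0],[[0.67,-0.57,0],-0.5],[[0.67,-0.57,0],0],[[0.67,-0.57,0],0],[[0.67,-0.57,0],0],[[0.67,-0.57,0],0]]' --gripper 1

```text
clock: 1.65
position: [0.4616, -0.1303, 0.3149]
tool_rot: [3.142, -0.0, 0.41]
force: [0.3, -0.3, 0.0]
grip_width: 0.085
```

Run:
```python
from workcell import bot
o=bot.observe();print(o["position"],o["tool_rot"],o["qpos"])
```

```text
[ 0.46164162 -0.13030134  0.3149111 ] [ 3.14150780e+00 -6.95614335e-07  4.10214201e-01] [ 0.42860251  0.18937522 -0.32470005  1.80559107  0.06571622  1.15705782
 -1.07771397]
```

>>> servo_tool --targets '[[[0,0,0],-1],[[0,0,0],-1],[[0,0,0],-1],[[0,0,0],-1],[[0,0,0],-1],[[0,0,0],-1],[[0,0,0],-1],[[0,0,0],-1],[[0,0,0],-1],[[0,0,0],-1],[[0,0,0],-1],[[0,0,0],-1]]'

```text
clock: 3.15
position: [0.4611, -0.1316, 0.3148]
tool_rot: [-3.141, -0.0, 1.46]
force: [0.6, -0.1, 0.8]
grip_width: 0.0855
```

>>> servo_tool --targets '[[[0,0,0],-1],[[0,0,0],-1],[[0,0,0],-1],[[0,0,0],-1],[[0,0,0],-1],[[0,0,0],-1],[[0,0,0],-1],[[0,0,0],-1],[[0,0,0],-1],[[0,0,0],-1],[[0,0,0],-1],[[0,0,0],-1]]'

```text
clock: 4.65
position: [0.4611, -0.1316, 0.3147]
tool_rot: [-3.141, -0.0, 2.508]
force: [0.2, -0.6, -1.1]
grip_width: 0.0852
```

>>> servo_tool --targets '[[[0,0,0],-1],[[0,0,0],-1],[[0,0,0],-1],[[0,0,0],-1],[[0,0,0],-0.4],[[0,0,0],0],[[0,0,0],0]]'

```text
clock: 5.52
position: [0.4613, -0.1316, 0.3149]
tool_rot: [-3.142, -0.0, 2.887]
force: [1.0, 0.8, 1.0]
grip_width: 0.0856
```

Run:
```python
from h import *
o=bot.observe();print(o["position"],np.degrees(o["tool_rot"]),o["qpos"])
c=bot.get_calibration("wrist");np.save("c1.npy",c,allow_pickle=True)
im=bot.grab_frame("wrist");cv2.imwrite("pics/w1.png",im)
```

```text
[ 0.46125696 -0.13160897  0.31489009] [-1.79998969e+02 -1.57774100e-03  1.65438483e+02] [ 0.70387568  0.22319764 -0.65370435  1.7934071   0.14649802  1.17379929
  1.32191184]
```

View pics/w1.png

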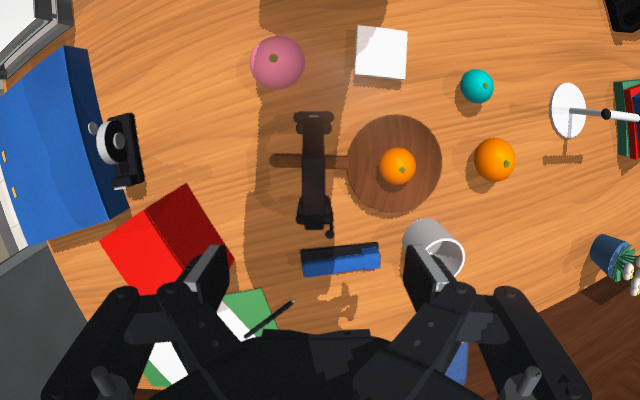

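Run:
```python
import cv2
w=cv2.imread("pics/w1.png")
cv2.imwrite("pics/wz1.png",cv2.resize(cv2.convertScaleAbs(w[95:245,265:445],alpha=1.8,beta=20),None,fx=4,fy=4,interpolation=cv2.INTER_CUBIC))
```

```text
(no output)
```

View pics/wz1.png

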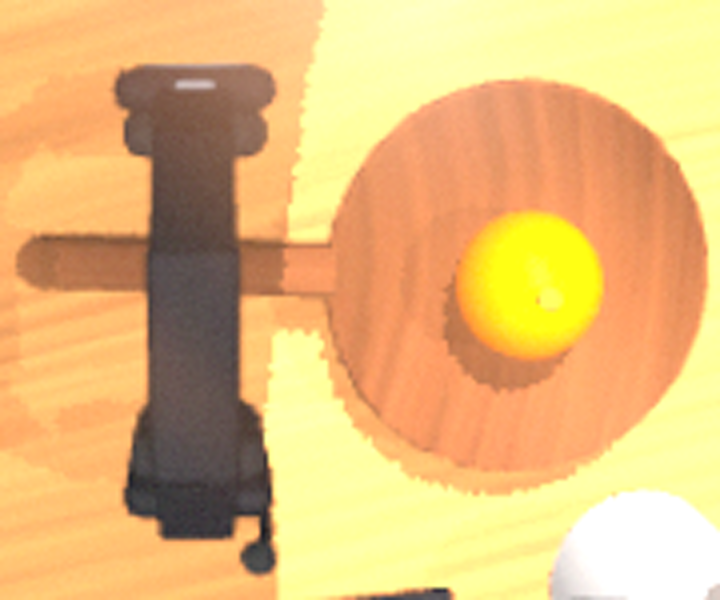

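The crown's top face runs from about (150..238,250) to (153..240,478) in the zoom. The handle runs from about (20,262) to (330,269).

Run:
```python
from h import *
np.set_printoptions(precision=4,suppress=True)
c=np.load("c1.npy",allow_pickle=True).item()
z=lambda u,v:((u+.5)/4-.5+265,(v+.5)/4-.5+95)
P=[plane("wrist",z(*p),.155,c) for p in((150,250),(238,250),(240,478),(153,478))]
for p in P:print(p)
print("ctr",sum(P)/4, "len",np.linalg.norm(P[0]-P[3]),"wid",np.linalg.norm(P[0]-P[1]))
d=(P[3]-P[0]+P[2]-P[1]);print("axis",np.degrees(np.arctan2(d[1],d[0])))
H=[plane("wrist",z(*p),.033,c) for p in((20,262),(332,269))];d=H[1]-H[0];print(H,np.degrees(np.arctan2(d[1],d[0])))
print("dish",plane("wrist",z(518,276),.032,c), "mand",plane("wrist",z(530,286),.038,c))
# dish circle edges
for p in((330,276),(708,270),(525,80),(525,472)):print(plane("wrist",z(*p),.03,c))
```

```text
[ 0.4385 -0.1419  0.155 ]
[ 0.4445 -0.1192  0.155 ]
[ 0.507  -0.1344  0.155 ]
[ 0.5008 -0.158   0.155 ]
ctr [ 0.4727 -0.1384  0.155 ] len 0.06435019899136063 wid 0.02351916613743162
axis -14.133551212845276
[array([ 0.4469, -0.1997,  0.033 ]), array([ 0.4787, -0.0889,  0.033 ])] 73.96792565109502
dish [ 0.4985 -0.0206  0.032 ] mand [ 0.5019 -0.0181  0.038 ]
[ 0.4817 -0.0901  0.03  ]
[0.5146 0.0567 0.03  ]
[ 0.4272 -0.0017  0.03  ]
[ 0.5767 -0.0321  0.03  ]
```

>>> servo_tool --targets '[[[-0.08,-0.02,0.2],-0.1],[[-0.08,-0.02,0.5],0],[[-0.08,-0.02,0.6],0],[[0,0,0.6],0],[[0,0,0.6],0],[[0,0,0.4],0],[[0,0,0.3],0],[[0,0,0.2],0],[[0,0,0.1],0],[[0,0,0.06],0],[[0,0,0],0]]'

```text
clock: 6.95
position: [0.4723, -0.1375, 0.1371]
tool_rot: [-3.142, 0.0, 2.897]
force: [-1.1, -0.2, -0.5]
grip_width: 0.0858
```

>>> servo_tool --targets '[[[0,0,0],0],[[0,0,0],0],[[0,0,0],0],[[0,0,0],0],[[0,0,0],0],[[0,0,0],0]]' --gripper -0.6 --newtons 60

```text
clock: 7.7
position: [0.4722, -0.1374, 0.1369]
tool_rot: [3.142, -0.0, 2.897]
force: [-0.4, 0.2, 0.1]
grip_width: 0.0172
```

Run:
```python
from h import *
o=bot.observe();print(o["position"],np.degrees(o["tool_rot"]),o["qpos"],o["grip_width"],o["force"])
cv2.imwrite("pics/w2.png",bot.grab_frame("wrist"))
```

```text
[ 0.47216996 -0.13742616  0.13690038] [ 1.79997982e+02 -8.40924873e-04  1.66014483e+02] [ 0.61111569  0.4578529  -0.58165867  1.98878045  0.34775022  0.79308768
  1.15586414] 0.017161881039826146 [-0.43192958  0.22676342  0.05075764]
```

View pics/w2.png

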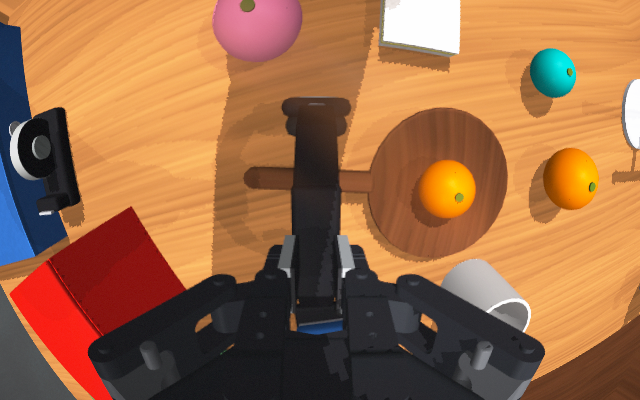

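Width reads 17 mm, which equals the setpoint, so the fingers may not be holding the 26 mm crown. I'll close fully and see where they stop.

>>> servo_tool --targets '[[[0,0,0],0],[[0,0,0],0],[[0,0,0],0],[[0,0,0],0]]' --gripper -1 --newtons 60

```text
clock: 8.25
position: [0.4722, -0.1374, 0.1369]
tool_rot: [-3.142, -0.0, 2.898]
force: [-1.2, 0.2, -0.3]
grip_width: 0.0
```

Run:
```python
from h import *
o=bot.observe();print(o["position"],o["grip_width"],o["force"])
w=bot.grab_frame("wrist");cv2.imwrite("pics/w3.png",cv2.resize(cv2.convertScaleAbs(w[80:340,240:400],alpha=1.8,beta=20),None,fx=3,fy=3)[:600*3//3+180][:600] if 0 else cv2.resize(cv2.convertScaleAbs(w[150:340,220:420],alpha=2,beta=20),None,fx=3,fy=3))
s=bot.grab_frame("side");cv2.imwrite("pics/s3.png",cv2.resize(cv2.convertScaleAbs(s[80:260,260:460],alpha=1.5),None,fx=3.3,fy=3.3))
```

```text
[ 0.47215901 -0.13744435  0.13689113] 1.8197520431329954e-05 [-1.22360481  0.16296234 -0.31655773]
```

View pics/w3.png

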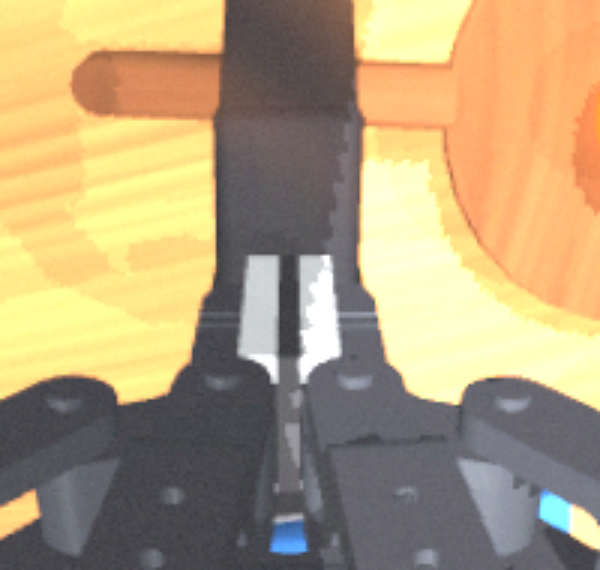

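View pics/s3.png

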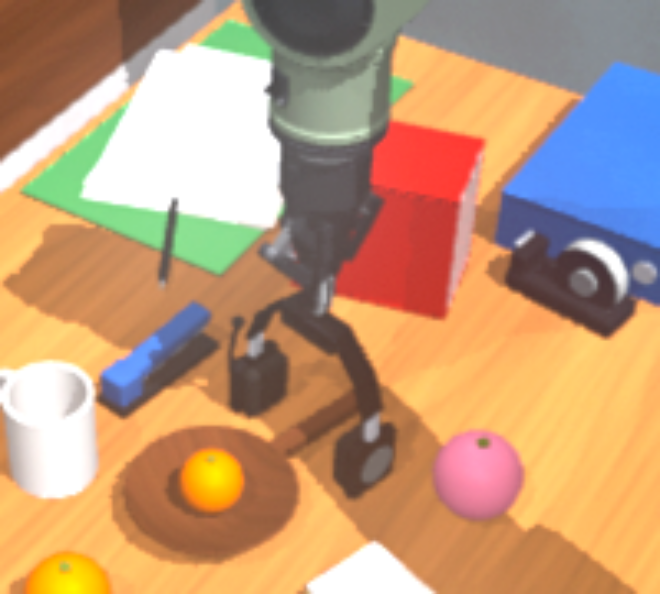

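Run:
```python
from h import *
s=cv2.imread("pics/side0.png")
cv2.imwrite("pics/sz3.png",cv2.resize(cv2.convertScaleAbs(s[160:240,320:390],alpha=2.2,beta=20),None,fx=7.5,fy=7.5,interpolation=cv2.INTER_CUBIC))
c=bot.get_calibration("wrist");T=np.array(c["pose"])
P=bot.observe()["position"]
for dz in(0,.0187):
    q=np.linalg.inv(T)@np.r_[P+[0,0,dz],1]; q=q[:3]*[1,-1,-1]
    r=np.hypot(q[0],q[1]);th=np.arctan2(r,q[2]);print("tcp px",c["cx"]+c["fx"]*th*q[0]/r,c["cy"]+c["fy"]*th*q[1]/r)
```

```text
tcp px 317.37682687735406 231.40138168607905
tcp px 317.5080733392038 244.80286791615592
```

View pics/sz3.png

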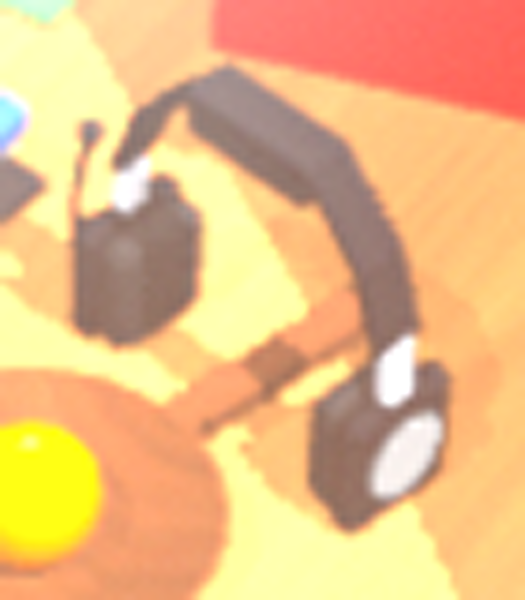

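Run:
```python
from h import *
np.set_printoptions(precision=4,suppress=True)
c=np.load("c1.npy",allow_pickle=True).item()
z=lambda u,v:((u+.5)/4-.5+265,(v+.5)/4-.5+95)
zs=lambda u,v:((u+.5)/7.5-.5+320,(v+.5)/7.5-.5+160)
import h
def tri2(p,q):
    o1,d1=ray("wrist",p,c);o2,d2=ray("side",q)
    s=np.linalg.lstsq(np.c_[d1,-d2],o2-o1,rcond=None)[0]
    P=o1+d1*s[0];Q=o2+d2*s[1]; return (P+Q)/2,np.linalg.norm(P-Q)
print("near dishside",tri2(z(238,250),zs(318,165)))
print("far dishside",tri2(z(240,478),zs(190,93)))
print("near far-side",tri2(z(150,250),zs(345,147)))
print("far far-side",tri2(z(153,478),zs(228,66)))
# known check: mandarin, handle tip
print("mand",tri2(z(530,286),((321+.5)/5-.5+260,(379+.5)/5-.5+150)))
```

```text
near dishside (array([ 0.4432, -0.1197,  0.1542]), np.float64(0.0028576367350832093))
far dishside (array([ 0.5079, -0.1352,  0.1481]), np.float64(0.002790452007227288))
near far-side (array([ 0.4409, -0.1421,  0.1467]), np.float64(0.0027632635400749524))
far far-side (array([ 0.504 , -0.1593,  0.1453]), np.float64(4.429947279358594e-05))
mand (array([ 0.5023, -0.0173,  0.033 ]), np.float64(0.0016050980676325037))
```

Run:
```python
from h import *
s=bot.grab_frame("side");cv2.imwrite("pics/s4f.png",s)
cv2.imwrite("pics/s4.png",cv2.resize(cv2.convertScaleAbs(s[130:240,310:400],alpha=2.2,beta=20),None,fx=5.4,fy=5.4,interpolation=cv2.INTER_CUBIC))
t=bot.grab_frame("top");cv2.imwrite("pics/t4.png",cv2.resize(cv2.convertScaleAbs(t[160:260,280:400],alpha=2.2,beta=20),None,fx=5.4,fy=5.4,interpolation=cv2.INTER_CUBIC))
P=bot.observe()["position"]
for n,x0,y0 in(("side",310,130),("top",280,160)):
    c=bot.get_calibration(n);T=np.array(c["pose"])
    for dz in(0,.0187):
        q=np.linalg.inv(T)@np.r_[P+[0,0,dz],1]
        u=c["cx"]+c["fx"]*q[0]/-q[2];v=c["cy"]-c["fy"]*q[1]/-q[2];print(n,u,v,(u-x0)*5.4,(v-y0)*5.4)
```

```text
side 355.4891015308142 178.7560222342192 245.64114826639667 263.2825200647836
side 355.7718864278244 173.80050123959873 247.16818671025192 236.52270669383316
top 355.71253995299094 208.41941910187168 408.8477157461511 261.4648631501071
top 356.188554810178 207.8603640528335 411.41819597496124 258.44596588530084
```

View pics/s4.png

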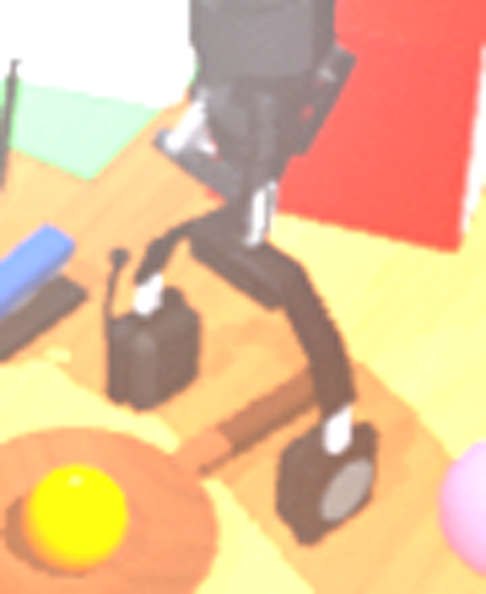

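View pics/t4.png

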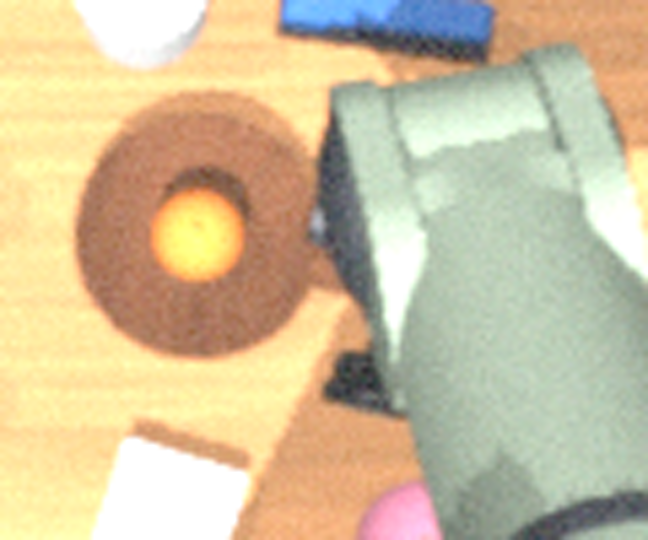

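Run:
```python
from h import *
o=bot.observe();P=o["position"];ya=o["tool_rot"][2]
tx=np.array([np.cos(ya),np.sin(ya),0])
c=bot.get_calibration("wrist");T=np.array(c["pose"])
for dx in(0,.011):
  for dz in(0,.01,.0187,.025):
    q=np.linalg.inv(T)@np.r_[P+tx*dx+[0,0,dz],1]; q=q[:3]*[1,-1,-1]
    r=np.hypot(q[0],q[1]);th=np.arctan2(r,q[2]);print(dx,dz,c["cx"]+c["fx"]*th*q[0]/r,c["cy"]+c["fy"]*th*q[1]/r)
# side ray through tip
s=((258.5)/5.4-.5+310,240.5/5.4-.5+130)
for z in(.137,.142,.15,.155,.16):print(plane("side",s,z))
print(P)
```

```text
0 0 317.34955779220417 231.45833283651018
0 0.01 317.415216566942 238.29807850755114
0 0.0187 317.4779171124763 244.86739489352433
0 0.025 317.52695827710517 250.03174532717387
0.011 0 317.358153017651 213.75423714988713
0.011 0.01 317.42703472948284 219.77903921228264
0.011 0.0187 317.49319845974975 225.59392529499766
0.011 0.025 317.54522247339787 230.185544132737
[ 0.47802691 -0.15794061  0.137     ]
[ 0.47530548 -0.15286527  0.142     ]
[ 0.47095118 -0.14474471  0.15      ]
[ 0.46822974 -0.13966936  0.155     ]
[ 0.4655083  -0.13459402  0.16      ]
[ 0.47218384 -0.13745872  0.13691687]
```

The fingers shut fully just above the crown, with no contact force. In the side view the tip lies at z≈0.155, about 18 mm higher than the reported TCP. I'll open, go about 16 mm lower watching the force, and close again.

>>> servo_tool --targets '[[[0,0,0],0],[[0,0,0],0],[[0,0,0],0],[[0,0,0],0],[[0,0,0],0],[[0,0,0.1],0],[[0,0,0.1],0],[[0,0,0.1],0],[[0,0,0.02],0],[[0,0,0],0]]' --gripper 1

```text
clock: 9.7
position: [0.4722, -0.1374, 0.1208]
tool_rot: [3.142, -0.0, 2.898]
force: [-0.3, 0.0, -0.7]
grip_width: 0.0852
```

>>> servo_tool --targets '[[[0,0,0],0],[[0,0,0],0],[[0,0,0],0],[[0,0,0],0],[[0,0,0],0],[[0,0,0],0]]' --gripper -0.7 --newtons 40

```text
clock: 10.45
position: [0.4722, -0.1375, 0.1212]
tool_rot: [-3.141, 0.0, 2.897]
force: [-2.5, -1.1, 5.0]
grip_width: 0.0249
```

Run:
```python
from h import *
o=bot.observe();print(o["position"],o["grip_width"],o["force"])
s=bot.grab_frame("side")
cv2.imwrite("pics/s5.png",cv2.resize(cv2.convertScaleAbs(s[130:240,310:400],alpha=2.2,beta=20),None,fx=5.4,fy=5.4,interpolation=cv2.INTER_CUBIC))
w=bot.grab_frame("wrist");cv2.imwrite("pics/w5.png",cv2.resize(cv2.convertScaleAbs(w[150:340,220:420],alpha=2,beta=20),None,fx=3,fy=3))
```

```text
[ 0.47219653 -0.13750166  0.12115783] 0.024919585697703507 [-2.53905868 -1.06503364  4.9694873 ]
```

View pics/s5.png

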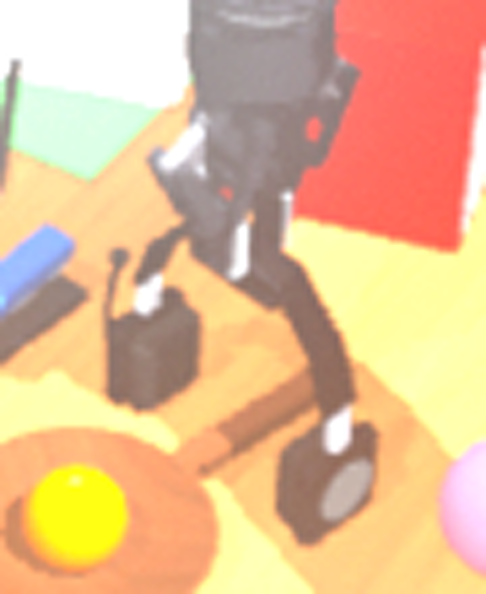

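View pics/w5.png

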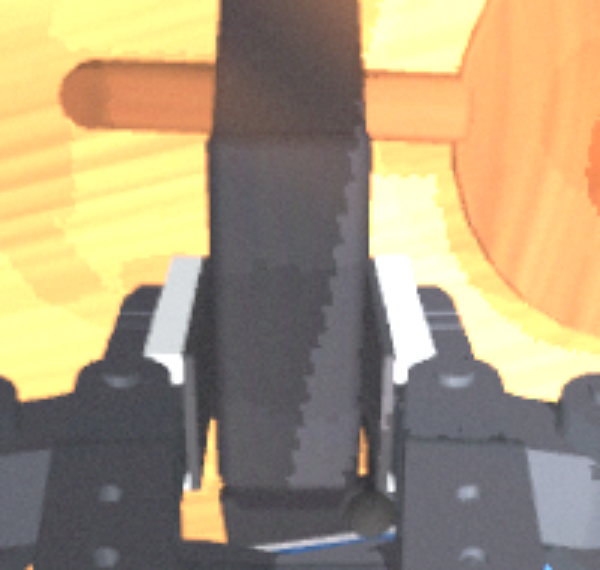

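Gripped: the width reads 24.9 mm and the tips are at the crown's lower edge. I'll firm up the grip, lift straight up, and check where the crown's ends sit relative to the TCP.

>>> servo_tool --targets '[[[0,0,0],0],[[0,0,-0.1],0],[[0,0,-0.2],0],[[0,0,-0.3],0],[[0,0,-0.4],0],[[0,0,-0.6],0],[[0,0,-0.7],0],[[0,0,-0.7],0],[[0,0,-0.6],0],[[0,0,-0.4],0],[[0,0,-0.2],0],[[0,0,0],0]]' --gripper -1 --newtons 60

```text
clock: 12.05
position: [0.4722, -0.1374, 0.3313]
tool_rot: [-3.142, 0.001, 2.897]
force: [-0.3, 1.2, -2.0]
grip_width: 0.0242
```

Run:
```python
from h import *
np.set_printoptions(precision=4,suppress=True)
o=bot.observe();print(o["position"],o["tool_rot"],o["grip_width"],o["force"])
c=bot.get_calibration("wrist");w=bot.grab_frame("wrist");cv2.imwrite("pics/w6.png",cv2.convertScaleAbs(w,alpha=1.6))
s=bot.grab_frame("side");cv2.imwrite("pics/s6.png",s)
for z in(.155,):
  z+=o["position"][2]-.1212
  for p in((316.7,195),(316.7,312.3)):
    q=plane("wrist",p,z,c)-o["position"];ya=o["tool_rot"][2];print(z,q,"tool x",q[0]*np.cos(ya)+q[1]*np.sin(ya))
```

```text
[ 0.4722 -0.1374  0.3313] [-3.1415  0.0007  2.8975] 0.024179192109153324 [-0.258   1.2412 -1.9605]
0.3651408673885635 [-0.0309  0.0072  0.0338] tool x 0.03167864794702032
0.3651408673885635 [ 0.0322 -0.0085  0.0338] tool x -0.033277220126165054
```

View pics/w6.png

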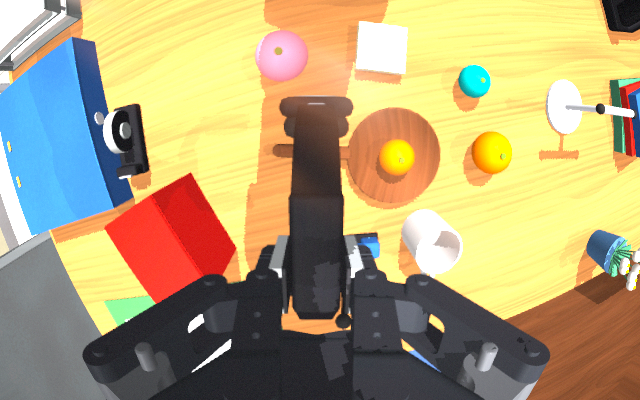

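View pics/s6.png

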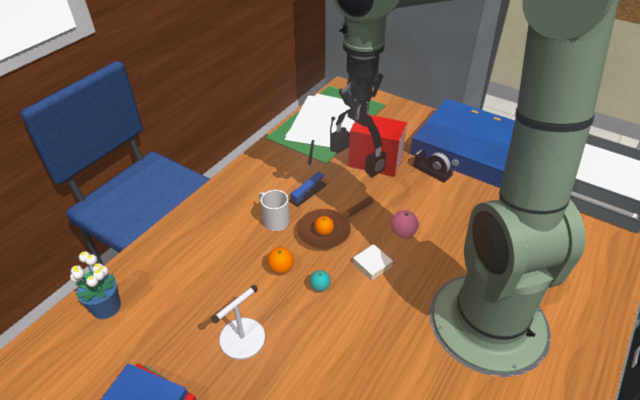

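The headset is lifted cleanly. The crown's ends are at +31.7 and -33.3 mm in tool x, so it is centred within 1 mm and its length agrees. Now I'll carry it to the stand.

>>> servo_tool --targets '[[[0.07,0.3,0],0],[[0.14,0.6,0],0],[[0.212,0.9,0],0],[[0.212,0.9,0],0],[[0.212,0.9,0],0],[[0.212,0.9,0],0],[[0.212,0.9,0],0],[[0.212,0.9,0],0],[[0.212,0.9,0],0],[[0.212,0.9,0],0],[[0.212,0.9,0],0],[[0.19,0.8,0],0]]'

```text
clock: 13.65
position: [0.4773, 0.3684, 0.3303]
tool_rot: [-3.141, -0.001, 2.899]
force: [0.7, 0.0, -1.9]
grip_width: 0.0242
```

>>> servo_tool --targets '[[[0.06,0.26,0],0],[[0,0,0],-0.4],[[0,0,0],-0.4],[[0,0,0],0],[[0,0,0],0]]'

```text
clock: 14.28
position: [0.4792, 0.3786, 0.3311]
tool_rot: [-3.142, 0.0, 2.966]
force: [0.4, 0.6, -1.2]
grip_width: 0.0237
```

Run:
```python
from h import *
np.set_printoptions(precision=4,suppress=True)
o=bot.observe();print(o["position"],np.degrees(o["tool_rot"]),o["grip_width"],o["force"],o["qpos"])
c=bot.get_calibration("wrist");np.save("c7.npy",c,allow_pickle=True);w=bot.grab_frame("wrist");cv2.imwrite("pics/w7.png",cv2.convertScaleAbs(w,alpha=1.6))
s=bot.grab_frame("side");cv2.imwrite("pics/s7.png",s)
```

```text
[0.4792 0.3786 0.3311] [-179.9993    0.0212  169.9378] 0.023693805026341986 [ 0.4277  0.6061 -1.1794] [-0.2233  0.502  -0.837   1.439   0.374   1.365   0.3206]
```

View pics/w7.png

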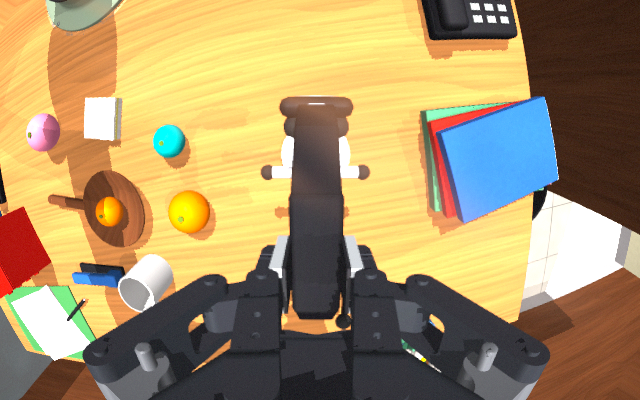

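View pics/s7.png

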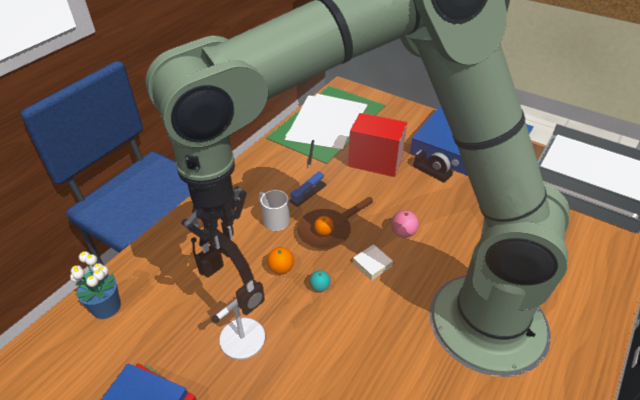

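Run:
```python
from h import *
np.set_printoptions(precision=4,suppress=True)
c=np.load("c7.npy",allow_pickle=True).item()
a=plane("wrist",(267.5,172.5),.148,c);b=plane("wrist",(362.5,172.5),.148,c)
d=b-a;print(a,b,(a+b)/2,np.linalg.norm(d),np.degrees(np.arctan2(d[1],d[0])))
```

```text
[0.471  0.3217 0.148 ] [0.4905 0.4306 0.148 ] [0.4807 0.3761 0.148 ] 0.11069320912042203 79.87067011490508
```

The wrist view agrees: bar middle (0.481,0.376), direction 79.9°, length 110.7 mm. The tool is within 3 mm of it, so I'll lower.

>>> servo_tool --targets '[[[0,0,0.2],0],[[0,0,0.4],0],[[0,0,0.5],0],[[0,0,0.5],0],[[0,0,0.5],0],[[0,0,0.5],0],[[0,0,0.4],0],[[0,0,0.3],0],[[0,0,0.2],0],[[0,0,0.1],0],[[0,0,0],0]]'

```text
clock: 15.75
position: [0.4789, 0.3794, 0.151]
tool_rot: [3.141, 0.0, 2.967]
force: [-0.0, -0.4, -1.2]
grip_width: 0.0232
```

>>> servo_tool --targets '[[[0,0,0.06],0],[[0,0,0.04],0],[[0,0,0],0]]'

```text
clock: 16.12
position: [0.4788, 0.3793, 0.1459]
tool_rot: [-3.142, -0.0, 2.967]
force: [0.5, 0.6, -1.3]
grip_width: 0.0239
```

Run:
```python
from h import *
s=bot.grab_frame("side")
cv2.imwrite("pics/s8.png",cv2.resize(s[180:370,160:310],None,fx=4,fy=4,interpolation=cv2.INTER_CUBIC)[:600] if 0 else cv2.resize(s[210:360,170:310],None,fx=4,fy=4,interpolation=cv2.INTER_CUBIC))
```

```text
(no output)
```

View pics/s8.png

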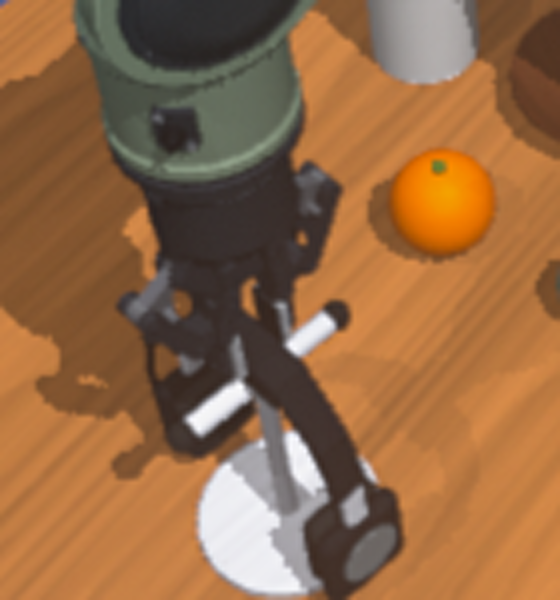

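The headset is astride the bar and almost seated, with no contact force yet. I'll lower slowly.

>>> servo_tool --targets '[[[0,0,0.03],0],[[0,0,0.02],0],[[0,0,0],0]]'

```text
clock: 16.55
position: [0.4788, 0.3792, 0.1434]
tool_rot: [-3.142, -0.0, 2.967]
force: [-0.8, -0.5, -1.5]
grip_width: 0.0237
```

>>> servo_tool --targets '[[[0,0,0.03],0],[[0,0,0.02],0],[[0,0,0],0]]'

```text
clock: 16.92
position: [0.4791, 0.3794, 0.1429]
tool_rot: [3.141, 0.002, 2.967]
force: [-6.6, -9.2, 29.3]
grip_width: 0.024
```

Contact: 29 N up, so it's seated on the bar. I'll ease up 2 mm and release.

>>> servo_tool --targets '[[[0,0,-0.03],0],[[0,0,0],0]]'

```text
clock: 17.18
position: [0.479, 0.3794, 0.1431]
tool_rot: [3.141, 0.001, 2.967]
force: [-2.8, -3.7, 12.0]
grip_width: 0.0238
```

>>> servo_tool --targets '[[[0,0,0],0],[[0,0,0],0],[[0,0,0],0],[[0,0,0],0]]' --gripper 0.3

```text
clock: 17.68
position: [0.4788, 0.3793, 0.1423]
tool_rot: [-3.142, -0.0, 2.967]
force: [1.0, 0.5, -0.6]
grip_width: 0.0553
```

Run:
```python
from h import *
s=bot.grab_frame("side")
cv2.imwrite("pics/s9.png",cv2.resize(s[210:360,170:310],None,fx=4,fy=4,interpolation=cv2.INTER_CUBIC))
w=bot.grab_frame("wrist");cv2.imwrite("pics/w9.png",cv2.convertScaleAbs(w,alpha=1.6))
```

```text
(no output)
```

View pics/s9.png

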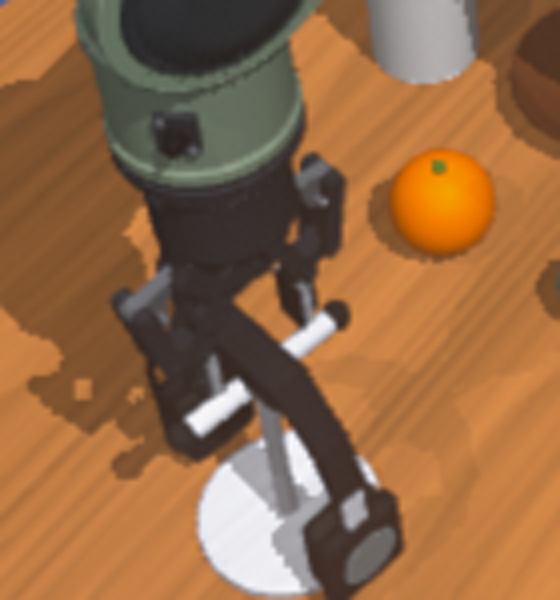

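View pics/w9.png

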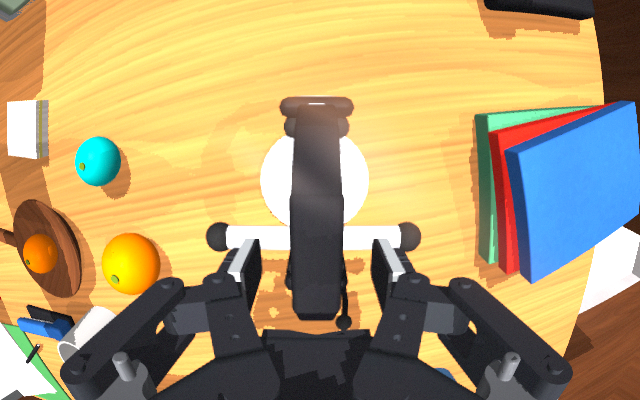

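The headset hangs free on the bar with the fingers clear of it. Going straight up.

>>> servo_tool --targets '[[[0,0,-0.1],0],[[0,0,-0.2],0],[[0,0,-0.4],0],[[0,0,-0.6],0],[[0,0,-0.7],0],[[0,0,-0.7],0],[[0,0,-0.6],0],[[0,0,-0.3],0],[[0,0,0],0]]'

```text
clock: 18.9
position: [0.4789, 0.3794, 0.3233]
tool_rot: [3.141, 0.001, 2.967]
force: [1.1, 0.6, -1.7]
grip_width: 0.0553
```

Run:
```python
from h import *
s=bot.grab_frame("side")
cv2.imwrite("pics/s10.png",cv2.resize(s[150:360,170:450],None,fx=2.8,fy=2.8,interpolation=cv2.INTER_CUBIC))
o=bot.observe();print(o["position"],np.degrees(o["tool_rot"]))
```

```text
[0.47873905 0.3791301  0.32216362] [-1.79988896e+02  2.51710609e-03  1.70019146e+02]
```

View pics/s10.png

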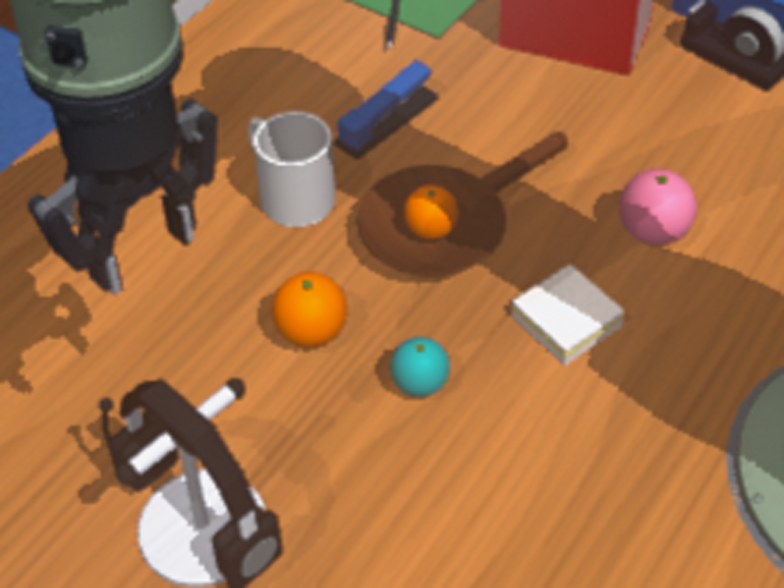

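The headset hangs well. On to the handle, at about (0.470,-0.123), with a turn to yaw about 74.5°.

>>> servo_tool --targets '[[[-0.05,-0.3,0],0],[[-0.1,-0.6,0],0],[[-0.143,-0.9,0],0],[[-0.143,-0.9,0],0],[[-0.143,-0.9,0],0],[[-0.143,-0.9,0],0],[[-0.143,-0.9,0],0],[[-0.143,-0.9,0],0],[[-0.143,-0.9,0],0],[[-0.143,-0.9,0],0],[[-0.143,-0.9,0],0],[[-0.14,-0.9,0],0]]' --gripper 0.5

```text
clock: 20.45
position: [0.4694, -0.1241, 0.3217]
tool_rot: [-3.141, -0.001, 2.966]
force: [0.1, 0.2, 0.6]
grip_width: 0.0641
```

>>> servo_tool --targets '[[[0,0,0],1],[[0,0,0],1],[[0,0,0],1],[[0,0,0],1],[[0,0,0],1],[[0,0,0],1],[[0,0,0],1],[[0,0,0],1],[[0,0,0],1],[[0,0,0],1],[[0,0,0],1],[[0,0,0],1]]'

```text
clock: 21.95
position: [0.4696, -0.1225, 0.3215]
tool_rot: [-3.14, -0.001, 1.916]
force: [0.5, -0.3, -0.7]
grip_width: 0.064
```

>>> servo_tool --targets '[[[0,0,0],1],[[0,0,0],1],[[0,0,0],1],[[0,0,0],1],[[0,0,0],1],[[0,0,0],1],[[0,0,0],1],[[0,0,0],0.1],[[0,0,0],0],[[0,0,0],0]]'

```text
clock: 23.2
position: [0.4705, -0.122, 0.3223]
tool_rot: [-3.141, 0.0, 1.302]
force: [0.2, 0.6, 0.1]
grip_width: 0.0641
```

Run:
```python
from h import *
np.set_printoptions(precision=4,suppress=True)
o=bot.observe();print(o["position"],np.degrees(o["tool_rot"]),o["qpos"])
c=bot.get_calibration("wrist");np.save("c11.npy",c,allow_pickle=True);w=bot.grab_frame("wrist");cv2.imwrite("pics/w11.png",cv2.convertScaleAbs(w,alpha=1.6))
```

```text
[ 0.4705 -0.122   0.3223] [-179.986     0.       74.5743] [ 0.5394  0.2089 -0.484   1.7731  0.1043  1.1851 -0.2442]
```

View pics/w11.png

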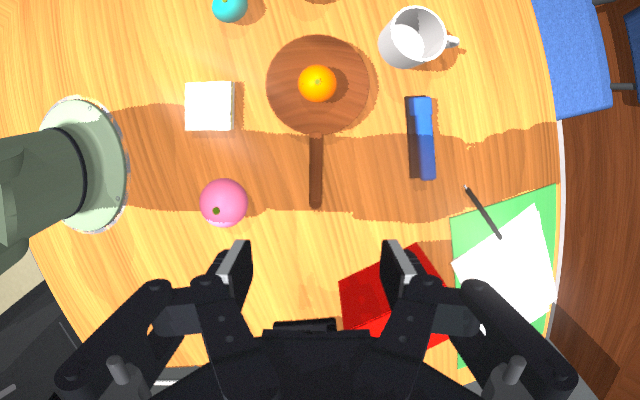

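Run:
```python
from h import *
np.set_printoptions(precision=4,suppress=True)
w=cv2.imread("pics/w11.png");cv2.imwrite("pics/wz11.png",cv2.resize(w[30:215,255:380],None,fx=3.2,fy=3.2,interpolation=cv2.INTER_CUBIC))
c=np.load("c11.npy",allow_pickle=True).item()
P=np.array([.4705,-.122,0]);ya=np.radians(74.57)
tx=np.array([np.cos(ya),np.sin(ya),0]);ty=np.array([np.sin(ya),-np.cos(ya),0])
for n,p,z in(("root",(317,140),.033),("tip",(315.5,205),.033),("tipend",(315.5,208.5),.03),("mand",(317.5,83),.038),("dishL",(266,87),.03),("dishR",(370,84),.03),("dT",(319,35),.03),("dB",(317,136),.03)):
    q=plane("wrist",p,z,c);d=q-P;print(n,q,"tool x,y",d@tx,d@ty)
```

```text
root [ 0.479  -0.0988  0.033 ] tool x,y 0.024629276136781723 0.0020531928117446287
tip [ 0.45  -0.195  0.033] tool x,y -0.0758219157250269 -0.00030527469376403354
tipend [ 0.4482 -0.2015  0.03  ] tool x,y -0.08252151996508203 -0.00032073201196413867
mand [ 0.5021 -0.018   0.038 ] tool x,y 0.10861931592465057 0.0028251292362707174
dishL [ 0.4281 -0.0016  0.03  ] tool x,y 0.10481721505610464 -0.07293159872561053
dishR [ 0.577  -0.0379  0.03  ] tool x,y 0.10941329647493474 0.08023694402107907
dT [0.5241 0.0528 0.03  ] tool x,y 0.182791865215046 0.005150065255811596
dB [ 0.4806 -0.0933  0.03  ] tool x,y 0.030332119677491425 0.0020656695953334206
```

View pics/wz11.png

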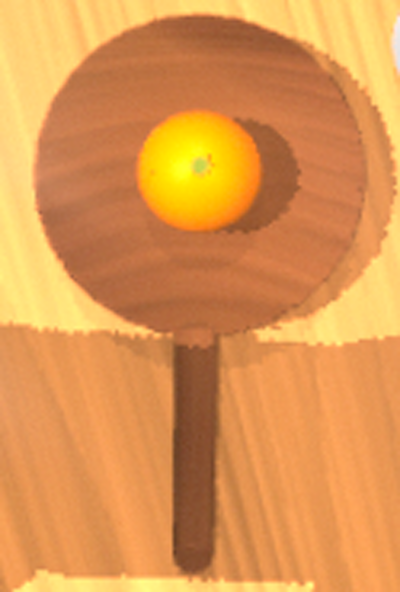

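The handle reads about 1.3° clockwise of the tool, so the dish yaw is about 73.3°. The dish centre is 107 mm ahead. I'll correct and descend in steps.

>>> servo_tool --targets '[[[-0.05,0.03,0.2],0.26],[[0,0,0.5],0],[[0,0,0.8],0],[[0,0,0.8],0],[[0,0,0.8],0],[[0,0,0.8],0],[[0,0,0.7],0],[[0,0,0.5],0],[[0,0,0.3],0],[[0,0,0.1],0],[[0,0,0],0]]' --gripper 0.3

```text
clock: 24.62
position: [0.4716, -0.1248, 0.0477]
tool_rot: [3.141, -0.0, 1.278]
force: [0.2, 0.4, -0.3]
grip_width: 0.0554
```

Run:
```python
from h import *
np.set_printoptions(precision=4,suppress=True)
o=bot.observe();print(o["position"],np.degrees(o["tool_rot"]),o["force"])
w=bot.grab_frame("wrist");cv2.imwrite("pics/w12.png",cv2.convertScaleAbs(w,alpha=1.6))
```

```text
[ 0.4716 -0.1248  0.0477] [179.9812  -0.0019  73.207 ] [ 0.2273  0.4484 -0.2614]
```

View pics/w12.png

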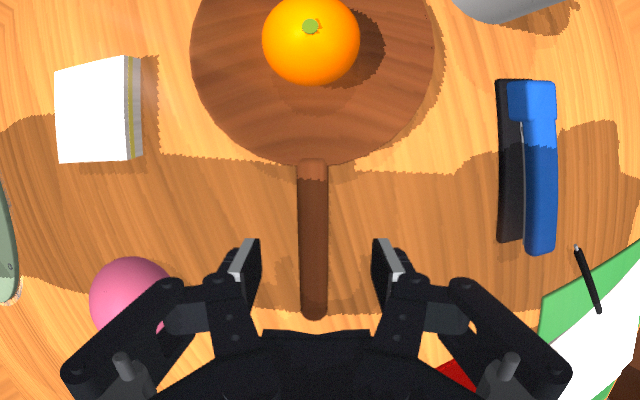

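The handle sits between the fingers, well centred, and nothing is close. Going down the rest of the way.

>>> servo_tool --targets '[[[0,0,0.25],0],[[0,0,0.3],0],[[0,0,0.2],0],[[0,0,0.1],0],[[0,0,0.03],0],[[0,0,0],0]]'

```text
clock: 25.42
position: [0.4716, -0.1247, 0.0035]
tool_rot: [3.141, -0.0, 1.278]
force: [0.2, 0.4, -0.1]
grip_width: 0.0556
```

Run:
```python
from h import *
np.set_printoptions(precision=4,suppress=True)
o=bot.observe();print(o["position"],np.degrees(o["tool_rot"]),o["force"])
s=bot.grab_frame("side");cv2.imwrite("pics/s13.png",cv2.resize(cv2.convertScaleAbs(s[130:260,270:430],alpha=1.8),None,fx=4.5,fy=4.5,interpolation=cv2.INTER_CUBIC))
```

```text
[ 0.4716 -0.1247  0.0035] [179.9888  -0.0033  73.214 ] [ 0.1738  0.3692 -0.1237]
```

View pics/s13.png

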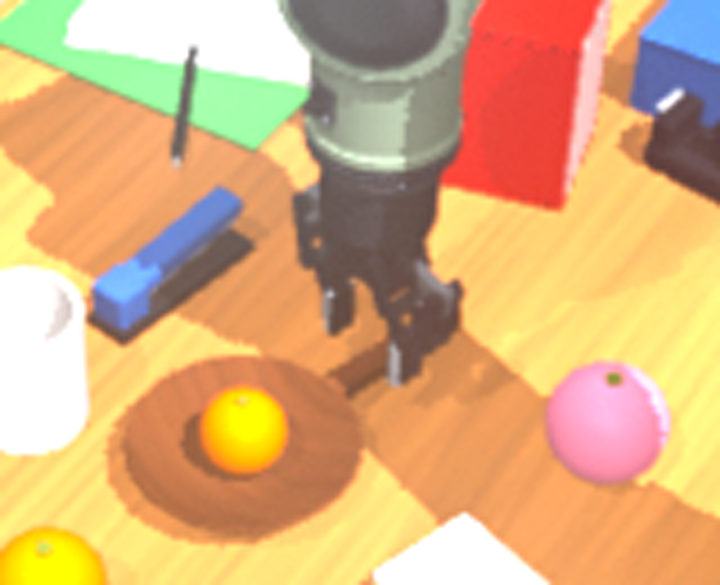

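Run:
```python
from h import *
np.set_printoptions(precision=4,suppress=True)
c=bot.get_calibration("side");T=np.linalg.inv(np.array(c["pose"]))
for s in (-1,1):
 for z in(.0,.01,.02,.03):
  P=np.array([.4716,-.1247,z])+s*np.array([.957,-.289,0])*.028
  q=T@np.r_[P,1];u=c["cx"]-c["fx"]*q[0]/q[2];v=c["cy"]+c["fy"]*q[1]/q[2]
  print(s,z,u,v,"zoom",(u-270)*4.5,(v-130)*4.5)
```

```text
-1 0.0 357.8782913367688 220.24842707048705 zoom 395.4523110154597 406.11792181719176
-1 0.01 358.0327561310162 217.92270231777405 zoom 396.14740258957283 395.65216042998327
-1 0.02 358.188639804981 215.57561396764063 zoom 396.8488791224145 385.09026285438284
-1 0.03 358.34596199914654 213.20686629989677 zoom 397.5568289961594 374.4308983495355
1 0.0 345.37923516556737 210.06566617794752 zoom 339.20655824505315 360.2954978007638
1 0.01 345.47454121568126 207.74249005448695 zoom 339.63543547056565 349.8412052451913
1 0.02 345.5707045238689 205.3984174455886 zoom 340.06817035741017 339.2928785051487
1 0.03 345.6677367086701 203.03316513822904 zoom 340.50481518901535 328.64924312203067
```

The tips are at z≈0.02 and will swing lower as they close, so the handle (18–33 mm) is well covered. Closing.

>>> servo_tool --targets '[[[0,0,0],0],[[0,0,0],0],[[0,0,0],0],[[0,0,0],0],[[0,0,0],0],[[0,0,0],0]]' --gripper -1 --newtons 85

```text
clock: 26.22
position: [0.4714, -0.1249, 0.0034]
tool_rot: [-3.141, 0.0, 1.278]
force: [-1.0, -2.9, 3.0]
grip_width: 0.0155
```

Run:
```python
from h import *
np.set_printoptions(precision=4,suppress=True)
o=bot.observe();print(o["position"],np.degrees(o["tool_rot"]),o["force"],o["moment"],o["grip_width"])
s=bot.grab_frame("side");cv2.imwrite("pics/s14.png",cv2.resize(cv2.convertScaleAbs(s[150:250,290:410],alpha=1.8),None,fx=6,fy=6,interpolation=cv2.INTER_CUBIC))
w=bot.grab_frame("wrist");cv2.imwrite("pics/w14.png",cv2.convertScaleAbs(w,alpha=1.6))
```

```text
[ 0.4714 -0.1249  0.0034] [-179.9934    0.0112   73.2091] [-1.028  -2.8737  3.0388] [-0.4821  0.4056  0.0918] 0.015547674218754352
```

View pics/s14.png

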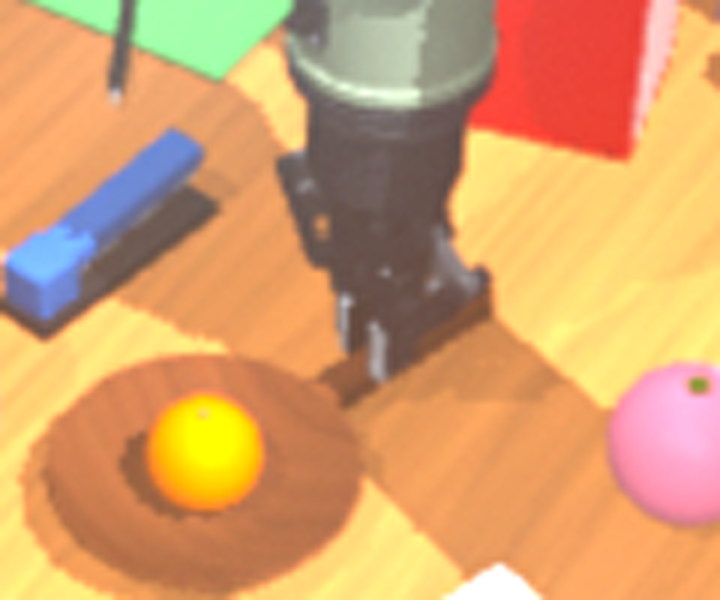

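View pics/w14.png

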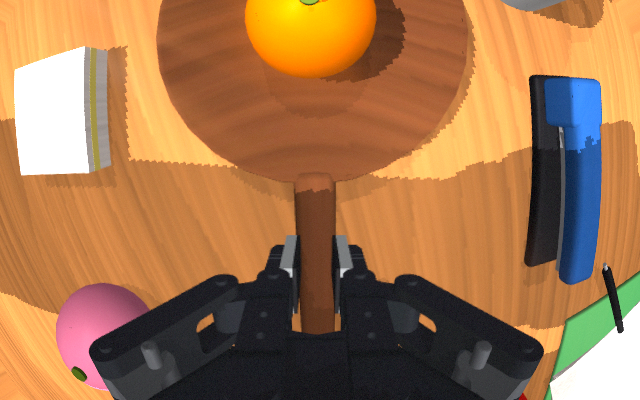

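The grip closed on the handle with the tips at about z=0.018. I'll lift gently and check for droop.

>>> servo_tool --targets '[[[0,0,0],0],[[0,0,-0.03],0],[[0,0,-0.06],0],[[0,0,-0.08],0],[[0,0,-0.08],0],[[0,0,-0.08],0],[[0,0,-0.06],0],[[0,0,-0.03],0],[[0,0,0],0]]'

```text
clock: 27.45
position: [0.4715, -0.1248, 0.0245]
tool_rot: [3.142, -0.0, 1.278]
force: [-0.2, 0.1, -2.1]
grip_width: 0.0154
```

Run:
```python
from h import *
np.set_printoptions(precision=4,suppress=True)
o=bot.observe();print(o["position"],np.degrees(o["tool_rot"]),o["force"],o["moment"],o["grip_width"])
s=bot.grab_frame("side");cv2.imwrite("pics/s15.png",cv2.resize(cv2.convertScaleAbs(s[150:250,290:410],alpha=1.8),None,fx=6,fy=6,interpolation=cv2.INTER_CUBIC))
w=bot.grab_frame("wrist");cv2.imwrite("pics/w15.png",cv2.convertScaleAbs(w,alpha=1.6))
```

```text
[ 0.4715 -0.1248  0.0245] [179.9949  -0.0003  73.2133] [-0.2126  0.0662 -2.1202] [-0.2441  0.0166 -0.0199] 0.015433329408888159
```

View pics/s15.png

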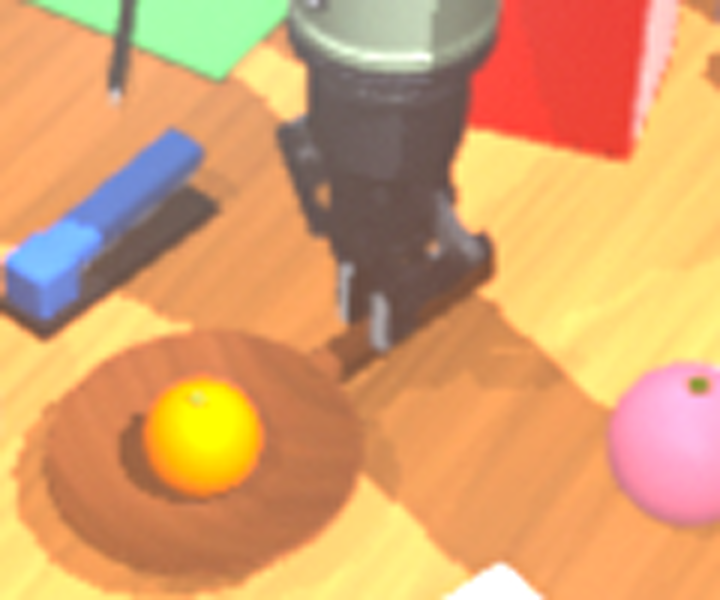

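View pics/w15.png

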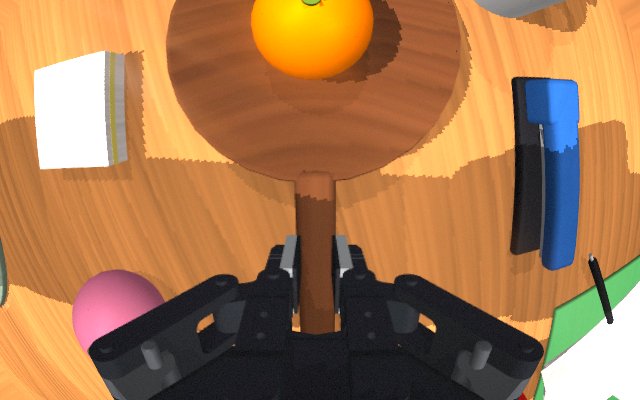

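The dish may be drooping: the mandarin rose about 11 mm while the tips rose 21 mm. I'll hold for half a second and compare, to see whether it's creeping.

>>> servo_tool --targets '[[[0,0,0],0],[[0,0,0],0]]' --newtons 115

```text
clock: 27.8
position: [0.4714, -0.1247, 0.0243]
tool_rot: [-3.141, -0.0, 1.278]
force: [0.3, 0.3, -2.5]
grip_width: 0.0139
```

Run:
```python
from h import *
np.set_printoptions(precision=4,suppress=True)
o=bot.observe();print(o["position"],np.degrees(o["tool_rot"]),o["force"],o["moment"],o["grip_width"])
s=bot.grab_frame("side");cv2.imwrite("pics/s16f.png",s)
t=bot.grab_frame("top");cv2.imwrite("pics/t16f.png",t)
w=bot.grab_frame("wrist");cv2.imwrite("pics/w16f.png",w)
def orange(im,box):
    x0,x1,y0,y1=box;h=cv2.cvtColor(im[y0:y1,x0:x1],cv2.COLOR_BGR2HSV)
    m=cv2.inRange(h,(5,170,90),(22,255,255));n,l,st,ce=cv2.connectedComponentsWithStats(m);i=1+np.argmax(st[1:,4])
    return ce[i]+[x0,y0],st[i]
a=cv2.imread("pics/s16f.png");b=cv2.imread("pics/side0.png")
print("now",orange(a,(300,350,200,250)),"start",orange(b,(300,350,200,250)))
print(orange(t,(295,340,180,225)),orange(cv2.imread("pics/top0.png"),(295,340,180,225)))
ps=orange(a,(300,350,200,250))[0];pt=orange(t,(295,340,180,225))[0]
print("mand now",tri("top",pt,"side",ps))
print("mand start",tri("top",orange(cv2.imread("pics/top0.png"),(295,340,180,225))[0],"side",orange(b,(300,350,200,250))[0]))
cv2.imwrite("pics/s16.png",cv2.resize(cv2.convertScaleAbs(s[150:250,290:410],alpha=1.8),None,fx=6,fy=6,interpolation=cv2.INTER_CUBIC))
```

```text
[ 0.4714 -0.1247  0.0243] [-179.9943   -0.0017   73.2163] [ 0.2538  0.2833 -2.4764] [-0.246   0.1291  0.0028] 0.01390843644827306
now (array([323.3437, 222.356 ]), array([ 14,  13,  20,  20, 323], dtype=int32)) start (array([323.6355, 225.2523]), array([ 14,  15,  20,  21, 321], dtype=int32))
(array([316.0959, 202.5708]), array([ 13,  15,  17,  17, 219], dtype=int32)) (array([316.0465, 203.2047]), array([ 13,  15,  17,  17, 215], dtype=int32))
mand now (array([ 0.5008, -0.0147,  0.0483]), np.float64(0.0008540248356382543))
mand start (array([ 0.4998, -0.0145,  0.037 ]), np.float64(0.000670455160140112))
```

View pics/s16.png

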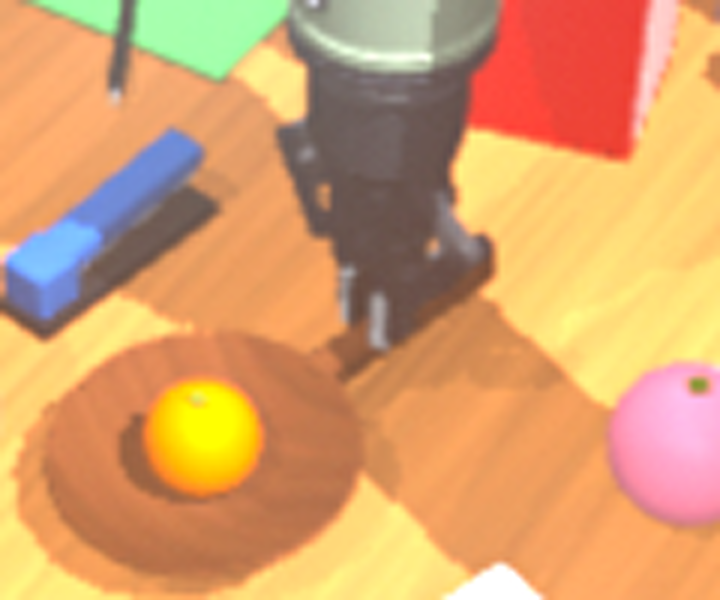

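The hold is steady and the mandarin central, but the dish droops about 5°. Width against force fits pads ending about 18 mm behind the TCP, so only 11 mm of the handle was covered. I'll set it down gently and regrip about 9 mm deeper, a little nearer the bowl and harder.

>>> servo_tool --targets '[[[0,0,0.03],0],[[0,0,0.06],0],[[0,0,0.06],0],[[0,0,0.06],0],[[0,0,0.06],0],[[0,0,0.05],0],[[0,0,0.04],0],[[0,0,0.03],0],[[0,0,0.02],0],[[0,0,0],0]]'

```text
clock: 29.2
position: [0.4715, -0.1249, 0.004]
tool_rot: [3.141, 0.0, 1.278]
force: [-0.6, -1.9, 2.5]
grip_width: 0.014
```

>>> servo_tool --targets '[[[0,0,0],0],[[0,0,0],0],[[0,0,0],0],[[0,0,0],0],[[0.15,0,0],0],[[0.15,0,0],0],[[0,0,0.06],0],[[0,0,0.06],0],[[0,0,0.05],0],[[0,0,0],0]]' --gripper 0

```text
clock: 30.45
position: [0.4756, -0.1105, -0.0048]
tool_rot: [-3.141, 0.0, 1.278]
force: [0.7, -0.5, 0.2]
grip_width: 0.0427
```

Run:
```python
from h import *
np.set_printoptions(precision=4,suppress=True)
o=bot.observe();print(o["position"],np.degrees(o["tool_rot"]),o["force"],o["moment"],o["grip_width"])
s=bot.grab_frame("side");cv2.imwrite("pics/s17.png",cv2.resize(cv2.convertScaleAbs(s[150:250,290:410],alpha=1.8),None,fx=6,fy=6,interpolation=cv2.INTER_CUBIC))
w=bot.grab_frame("wrist");cv2.imwrite("pics/w17.png",cv2.convertScaleAbs(w,alpha=1.6))
```

```text
[ 0.4756 -0.1105 -0.0048] [-179.978     0.0053   73.2029] [ 0.6778 -0.4913  0.1521] [-0.0193 -0.0166  0.0118] 0.04267020273027867
```

View pics/s17.png

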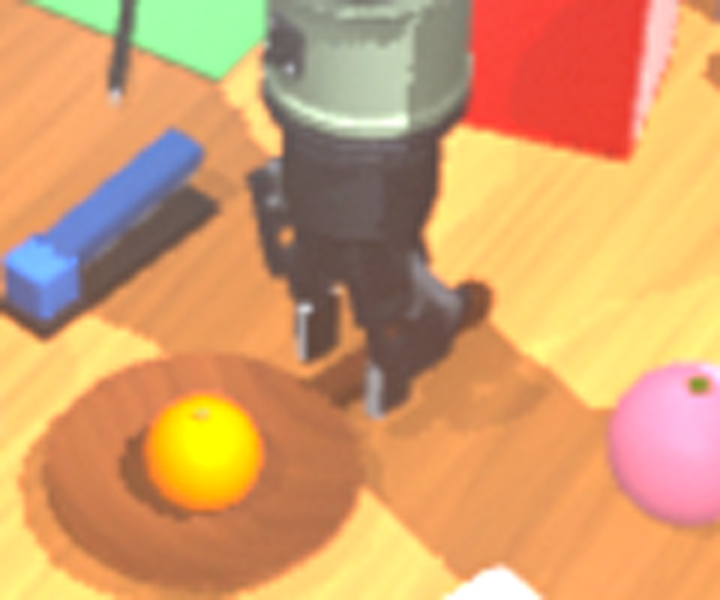

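View pics/w17.png

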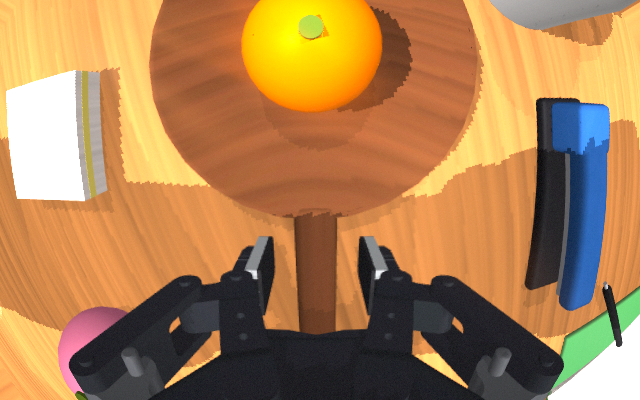

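The dish is level on the desk again with the mandarin in the middle. The tips are now well below the handle's underside and clear of the desk. Gripping again at 115 N.

>>> servo_tool --targets '[[[0,0,0],0],[[0,0,0],0],[[0,0,0],0],[[0,0,0],0],[[0,0,0],0]]' --gripper -1 --newtons 115

```text
clock: 31.18
position: [0.4757, -0.1105, -0.0044]
tool_rot: [3.142, 0.0, 1.278]
force: [-1.7, -0.4, 5.6]
grip_width: 0.017
```

>>> servo_tool --targets '[[[0,0,-0.03],0],[[0,0,-0.06],0],[[0,0,-0.08],0],[[0,0,-0.08],0],[[0,0,-0.08],0],[[0,0,-0.06],0],[[0,0,-0.03],0],[[0,0,0],0],[[0,0,0],0]]'

```text
clock: 32.3
position: [0.4757, -0.1103, 0.0163]
tool_rot: [-3.141, -0.0, 1.278]
force: [0.8, 0.4, -2.9]
grip_width: 0.0168
```

```bash
cat >> h.py <<'E'
def orange(im,box):
    x0,x1,y0,y1=box;h=cv2.cvtColor(im[y0:y1,x0:x1],cv2.COLOR_BGR2HSV)
    m=cv2.inRange(h,(5,170,90),(22,255,255));n,l,st,ce=cv2.connectedComponentsWithStats(m);i=1+np.argmax(st[1:,4])
    return ce[i]+[x0,y0],st[i]
E
python3 - <<'E'
from h import *
np.set_printoptions(precision=4,suppress=True)
o=bot.observe();print(o["position"],np.degrees(o["tool_rot"]),o["force"],o["moment"],o["grip_width"])
s=bot.grab_frame("side");t=bot.grab_frame("top")
a=orange(s,(300,350,200,250));b=orange(t,(295,340,180,225));print(a,b)
print("mand",tri("top",b[0],"side",a[0]))
cv2.imwrite("pics/s18.png",cv2.resize(cv2.convertScaleAbs(s[150:250,290:410],alpha=1.8),None,fx=6,fy=6,interpolation=cv2.INTER_CUBIC))
E
```

```text
[ 0.4757 -0.1103  0.0163] [-179.9888   -0.0005   73.2144] [ 0.7939  0.4055 -2.9191] [-0.2346 -0.0321 -0.0206] 0.016820516382598565
(array([323.1733, 220.2857]), array([ 13,  10,  21,  21, 329], dtype=int32)) (array([316.2715, 202.0452]), array([ 13,  14,  17,  17, 221], dtype=int32))
mand (array([ 0.5018, -0.0153,  0.0557]), np.float64(0.0008863270199424851))
```

View pics/s18.png

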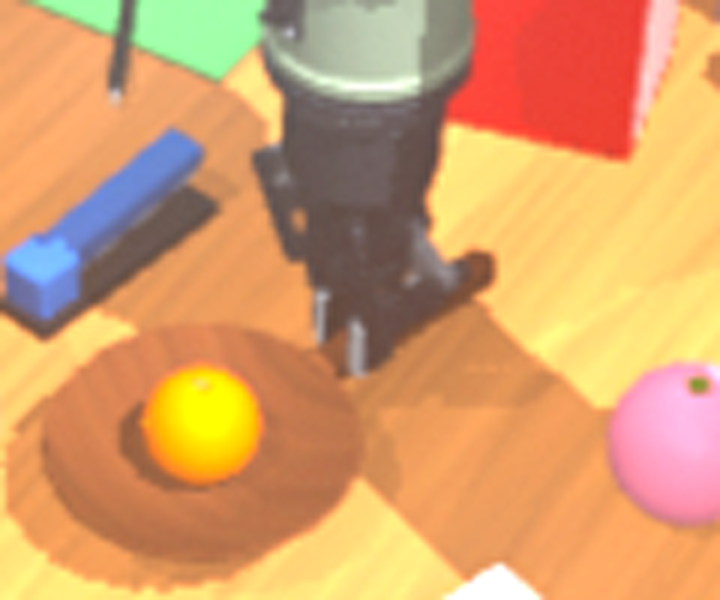

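The droop is now about 1°: the mandarin rose 18.7 mm against 20.7 at the tool. I'll keep lifting smoothly to about 130 mm.

>>> servo_tool --targets '[[[0,0,-0.05],0],[[0,0,-0.12],0],[[0,0,-0.2],0],[[0,0,-0.26],0],[[0,0,-0.3],0],[[0,0,-0.3],0],[[0,0,-0.3],0],[[0,0,-0.26],0],[[0,0,-0.2],0],[[0,0,-0.15],0],[[0,0,-0.08],0],[[0,0,-0.03],0]]'

```text
clock: 33.9
position: [0.4757, -0.1103, 0.1289]
tool_rot: [-3.141, 0.0, 1.278]
force: [0.9, 1.2, -2.9]
grip_width: 0.0163
```

Run:
```python
from h import *
np.set_printoptions(precision=4,suppress=True)
o=bot.observe();print(o["position"],np.degrees(o["tool_rot"]),o["force"],o["moment"],o["grip_width"],o["qpos"])
s=bot.grab_frame("side");t=bot.grab_frame("top")
a=orange(s,(300,350,170,240));b=orange(t,(295,340,170,225));print(a,b)
print("mand",tri("top",b[0],"side",a[0]))
w=bot.grab_frame("wrist");cv2.imwrite("pics/w19.png",cv2.convertScaleAbs(w,alpha=1.6))
cv2.imwrite("pics/s19.png",cv2.resize(cv2.convertScaleAbs(s[110:250,270:410],alpha=1.6),None,fx=4.2,fy=4.2,interpolation=cv2.INTER_CUBIC))
```

```text
[ 0.4757 -0.1103  0.1289] [-179.988     0.0001   73.2164] [ 0.8729  1.2382 -2.8987] [-0.1836  0.0615 -0.0157] 0.016303229609863898 [ 0.4423  0.4417 -0.4322  2.0091  0.2672  0.7451 -0.4443]
(array([323.1591, 191.3324]), array([ 13,  11,  21,  21, 352], dtype=int32)) (array([315.8471, 198.0471]), array([ 12,  19,  19,  19, 255], dtype=int32))
mand (array([ 0.5018, -0.015 ,  0.1684]), np.float64(0.0002895654790059037))
```

View pics/w19.png

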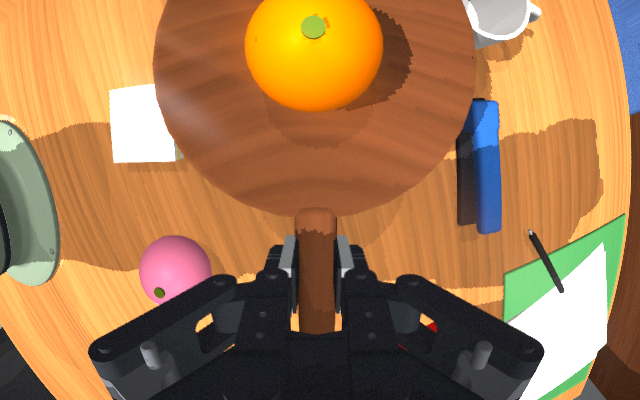

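View pics/s19.png

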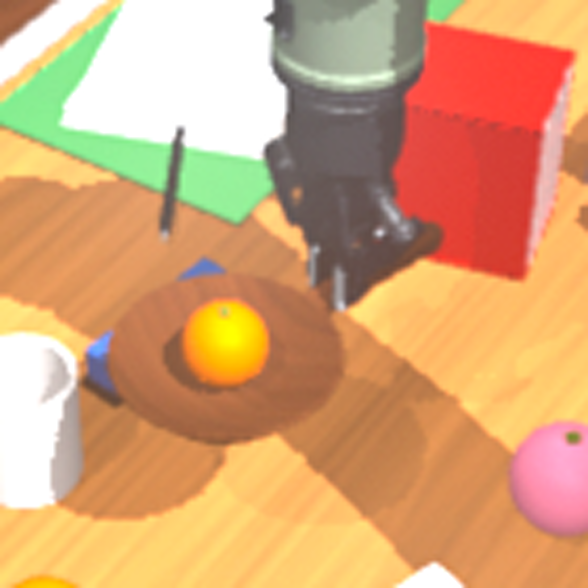

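The lift holds level: the mandarin rose 131 mm against 133 at the tool, and the dish is about 128 mm clear of the desk. Now the quarter turn, ramped gently.

>>> servo_tool --targets '[[[0,0,0],0.1],[[0,0,0],0.2],[[0,0,0],0.3],[[0,0,0],0.4],[[0,0,0],0.5],[[0,0,0],0.6],[[0,0,0],0.6],[[0,0,0],0.6],[[0,0,0],0.6],[[0,0,0],0.6],[[0,0,0],0.6],[[0,0,0],0.6]]'

```text
clock: 35.55
position: [0.4758, -0.1103, 0.1289]
tool_rot: [-3.142, -0.0, 0.777]
force: [-0.3, 0.0, -2.2]
grip_width: 0.0163
```

>>> servo_tool --targets '[[[0,0,0],0.6],[[0,0,0],0.6],[[0,0,0],0.6],[[0,0,0],0.6],[[0,0,0],0.6],[[0,0,0],0.6],[[0,0,0],0.6],[[0,0,0],0.6],[[0,0,0],0.6],[[0,0,0],0.6],[[0,0,0],0.6],[[0,0,0],0.6]]'

```text
clock: 37.05
position: [0.4757, -0.1103, 0.1289]
tool_rot: [-3.141, 0.0, 0.149]
force: [0.2, 0.3, -2.3]
grip_width: 0.0168
```

>>> servo_tool --targets '[[[0,0,0],0.5],[[0,0,0],0.4],[[0,0,0],0.3],[[0,0,0],0.25],[[0,0,0],0.17],[[0,0,0],0.12],[[0,0,0],0],[[0,0,0],0],[[0,0,0],0],[[0,0,0],0]]'

```text
clock: 38.3
position: [0.4758, -0.1104, 0.1289]
tool_rot: [-3.142, 0.0, 0.0]
force: [-1.1, -0.3, -1.9]
grip_width: 0.0167
```

Run:
```python
from h import *
np.set_printoptions(precision=4,suppress=True)
o=bot.observe();print(o["position"],np.degrees(o["tool_rot"]),o["force"],o["moment"],o["grip_width"],o["qpos"])
c=bot.get_calibration("wrist");np.save("c20.npy",c,allow_pickle=True)
w=bot.grab_frame("wrist");cv2.imwrite("pics/w20.png",cv2.convertScaleAbs(w,alpha=1.6))
s=bot.grab_frame("side");cv2.imwrite("pics/s20.png",s)
t=bot.grab_frame("top");cv2.imwrite("pics/t20.png",t)
```

```text
[ 0.4758 -0.1104  0.1289] [-179.9995    0.0016    0.0166] [-1.0913 -0.2594 -1.9318] [-0.0483  0.2806 -0.0316] 0.016694696838522566 [ 0.1932  0.4164 -0.1109  2.0218  0.069   0.7069 -1.5314]
```

View pics/w20.png

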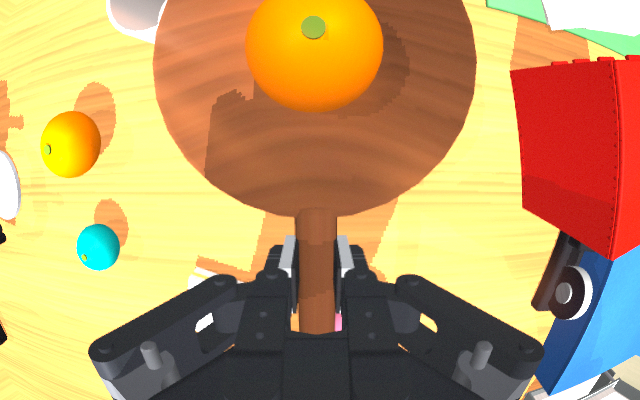

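View pics/s20.png

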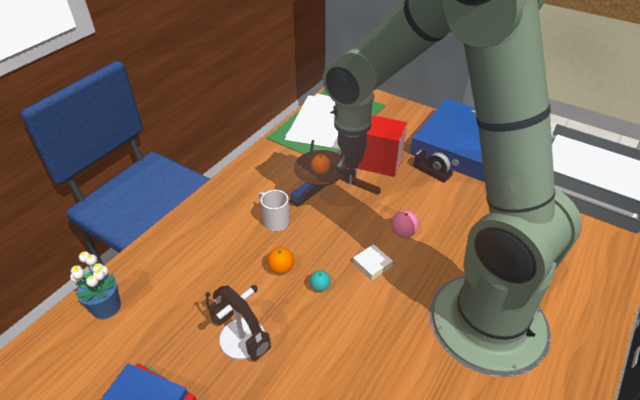

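View pics/t20.png

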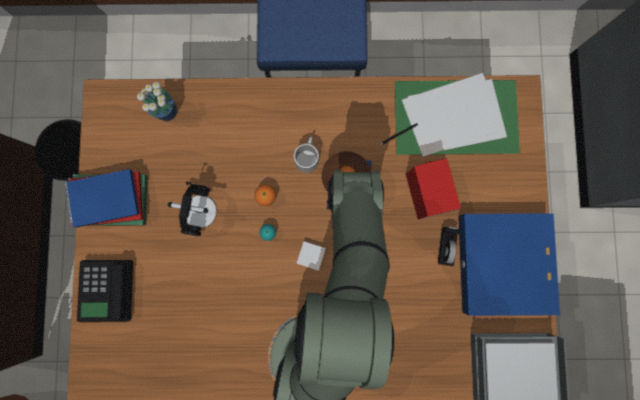

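The turn is done and everything else is in place. Next I'll measure the residual dish yaw from the handle's edges and the dish outline in the wrist view, and the mandarin in the side view.

```bash
python3 - <<'E'
from h import *
np.set_printoptions(precision=4,suppress=True)
c=np.load("c20.npy",allow_pickle=True).item()
w=cv2.imread("pics/w20.png")
hsv=cv2.cvtColor(w,cv2.COLOR_BGR2HSV)
for v in(222,228):
    print(v,w[v,285:350:5].tolist())
H=[]
g=cv2.GaussianBlur(w,(3,3),0).astype(float)
for v in range(221,232,2):
    # gradient edges of green channel
    r=g[v,280:355,1];d=np.gradient(r);l=280+np.argmin(d[:37]);rr=280+37+np.argmax(d[37:])
    L=plane("wrist",(l,v),.162,c);R=plane("wrist",(rr,v),.162,c);m=(L+R)/2;H.append(m);print(v,l,rr,m,np.linalg.norm(L-R))
# dish outline rows at widest
for v in(40,60,80,100,120):
    r=g[v,130:500,1];d=np.gradient(r);l=130+np.argmin(d[:120]);rr=130+250+np.argmax(d[250:])
    L=plane("wrist",(l,v),.163,c);R=plane("wrist",(rr,v),.163,c);print("dish",v,l,rr,(L+R)/2,np.linalg.norm(L-R))
print("mand",plane("wrist",(314.5,44),.171,c))
s=cv2.imread("pics/s20.png");a=orange(s,(300,340,150,180));print(a)
for z in(.165,.171,.175):print(plane("side",a[0],z))
E
python3 - <<'E'
import cv2
s=cv2.imread("pics/s20.png");cv2.imwrite("pics/s20z.png",cv2.resize(cv2.convertScaleAbs(s[120:210,270:400],alpha=1.7),None,fx=5.5,fy=5.5,interpolation=cv2.INTER_CUBIC))
E
```

```text
222 [[104, 190, 255], [104, 190, 255], [45, 75, 120], [51, 83, 139], [58, 90, 155], [61, 98, 158], [66, 99, 166], [61, 93, 163], [61, 94, 162], [59, 98, 162], [53, 83, 142], [104, 186, 255], [106, 187, 255]]
228 [[109, 192, 255], [106, 195, 255], [59, 101, 162], [51, 83, 142], [58, 91, 154], [64, 98, 160], [62, 98, 165], [62, 94, 165], [58, 91, 157], [61, 98, 162], [53, 85, 142], [106, 195, 255], [106, 194, 255]]
221 294 337 [ 0.4956 -0.1111  0.162 ] 0.02003861318034188
223 294 337 [ 0.4946 -0.1111  0.162 ] 0.020084211229565743
225 294 337 [ 0.4936 -0.1111  0.162 ] 0.020130596669136528
227 294 337 [ 0.4926 -0.1111  0.162 ] 0.02017777924749761
229 294 337 [ 0.4916 -0.1111  0.162 ] 0.020225768964690333
231 294 337 [ 0.4906 -0.1111  0.162 ] 0.020274576078596382
dish 40 155 474 [ 0.5838 -0.1106  0.163 ] 0.1488190203838864
dish 60 152 476 [ 0.574  -0.1103  0.163 ] 0.15111326231615566
dish 80 154 475 [ 0.5642 -0.1106  0.163 ] 0.1494150645054499
dish 100 156 472 [ 0.5545 -0.1103  0.163 ] 0.147095262287813
dish 120 163 465 [ 0.5448 -0.1103  0.163 ] 0.1403053167332731
mand [ 0.5735 -0.1107  0.171 ]
(array([320.0794, 163.627 ]), array([ 12,   5,  17,  18, 252], dtype=int32))
[ 0.5751 -0.1104  0.165 ]
[ 0.5711 -0.1045  0.171 ]
[ 0.5684 -0.1005  0.175 ]
```

View pics/s20z.png

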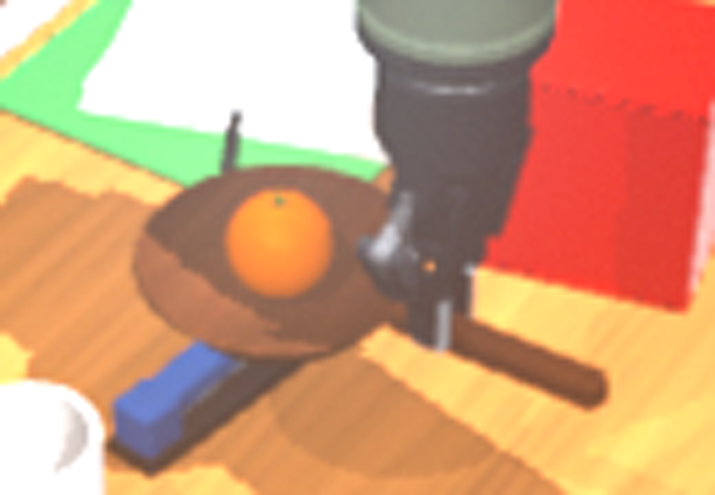

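All checks agree, so I'm handing in:
- **Dish yaw:** within about 0.4° of +x.
- **Mandarin:** at (0.5735,-0.1107), against a dish centre of about (0.573,-0.1105).
- **Droop:** about 1–1.5°, and not creeping. The wrist picture matches the one taken before the turn.

Run:
```python
from workcell import bot
o=bot.observe();print(o["clock"],o["position"],o["qd"].round(4),o["grip_width"])
print(bot.job_done())
```

```text
38.45 [ 0.47576743 -0.11037076  0.12889043] [ 0.0002  0.0013  0.0016  0.0007 -0.      0.001   0.0021] 0.016674695650658544
the job is handed in; nothing more can be done
None
```

I hung the headset over the stand's bar and let go of it. I then took the dish by its handle, lifted it about 128 mm, and turned it so the handle points back to the robot and the bowl to the visitor. The job was handed in at 38.5 s of the 69 s, still holding the dish, with no verdict reported.

**Last checks**
- The dish's yaw was within about 0.4° of straight across.
- The mandarin was within about 1–2 mm of the dish's centre.
- The arm was still and the dish rested on nothing.
- The headset was hanging on the bar, and nothing else looked moved in the top and side pictures.

**What went wrong or disagreed**
- **Headset:** the first grip closed on air just above the crown, because the finger pads end about 18 mm short of the reported tool tip. I regripped lower.
- **Dish:** the first grip let the dish droop about 5° at roughly 20 mm up. I set it down and regripped deeper, 15 mm nearer the bowl, at 115 N instead of about 80 N. After that a droop of about 1–1.5° remained to the end and did not grow.
- **Mandarin height:** a last reading from the side camera put it about 5 mm lower than expected. The wrist pictures before and after the turn showed no change, so I took it as measurement error.

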